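# Load and lock a reagent carrier

## Robot

A 6-joint arm with a two-finger parallel gripper is mounted at the origin on the work surface. World frame = base frame: x ahead of the robot, y to its left, z up, the work surface at z = 0. Lengths are in m, angles in rad, forces in N, time in s.
With the tool pointing down it reaches from about 0.275 to 0.85 m from the base axis. Payload 5.2 kg.
Tool frame: the origin (TCP) lies on the centre line of the jaws, within the pads' length; the fingertips stand 25 mm ahead of it and the grasp point (between the pads) lies 6 mm ahead of it (bot.tip_extent is the distance from the TCP to the fingertips, in m); z points along the fingers, y is the line along which they close (so a half turn about z gives the same grasp; the last joint's range is limited). The gripper opens to 85 mm and grips with 20 to 120 N. Pads are 22 mm wide; open, the fingers measure 114 mm over their backs; the gripper's body (76 mm by 85 mm) begins 54 mm behind the grasp point. The pads swing forward as they close: fully open they stand 13 mm farther back than shut.
Start: joints at [0.982, 0.259, 1.535, -0, 1.348, -0.203], TCP at [0.207, 0.51, 0.256] pointing down, gripper open.
Joint ranges: [-3.14, 3.14], [-0.91, 2.08], [0.19, 2.58], [-1.22, 4.36], [0.22, 2.71], [-3.12, 3.12]. Speed limits (rad/s): [2.57, 2.57, 3.14, 3.14, 3.14, 3.14].

## Interface

Orientations are given as a unit quaternion [w, x, y, z].
In Python, from plant import bot, cams gives the robot as it stands.
- The arm moves only by the tool step_arm, never from a script. Its argument "increments" is a list of rows, each a list of 3 entries, a list of its own where there are three numbers: the shift along the tool's x, y, z normalised to -1 to 1, where 1 is 40 mm, then the turn, a rotation vector about the tool's x, y, z normalised to -1 to 1, where 1 is 0.1 rad, then the closure, from 0 (fully open) to 1 (shut). In form: [[[dx, dy, dz], [rx, ry, rz], hand], ...]. A call has 1 to 8 rows; each row shifts and turns the commanded pose from where the row before left it, along the tool's axes as they then stand; what a row does not reach is not made up. A row lasts 1/12 s, in which the tool goes at most 41.7 mm and 7.16 degrees, less where a joint would pass 70% of its speed; a pose out of reach is approached as far as the arm can. A call with a number of a shift or a turn outside -1 to 1 is refused whole. A call with a gripper value outside its range is refused whole. The fingers move at their own pace and stop on an object; the grip force is fixed at half the most. Time passes only in rows, so rows that do not move let the fingers close. It gives the time, the measured TCP pose, the force, the opening and the grip force at its end, in the units of the state.
- bot.get_obs(): the state, without advancing time (a new reading comes with each control period).
- cams.capture(name): name is "scene" or "side" or "wrist"; returns a dict with "frame" (400x640x3 uint8, red, green, blue), "fx", "fy", "cx", "cy" (pixels), "view" (4x4, takes a point from world to camera coordinates). Camera axes: x right, y down, z forward; pixel columns grow to the right and rows downward; lengths in m; the calibration is good to about 2 mm. The wrist camera is an equidistant fisheye: a pixel r from the principal point sees the ray r / f radians off the axis. A picture is of the moment at which its call begins. There is no depth.
- bot.job_done(): hands the job in; it is judged then, once.
The state is a dict: "time": time; "joints": joint angles; "qd": joint speeds; "effort": joint torques, N m; "position": TCP position; "tcp_rot": TCP orientation; "force": force on the tool from outside, world axes, zero at the start; "wrist_torque": the same for the moment, N m; "width": finger opening in m; "grasp_force": force on a finger pad.
Only numpy, scipy, OpenCV 4.12 (cv2) and the standard library are available. Lean on these libraries where they do the work, as an engineer would, in place of code of your own. Each camera call takes 0.05 s, during which the arm holds its last target. There are 200 camera calls.

## Task

Load the analyser's reagent carrier: set every reagent pack standing on the bench fully down into a pocket of its own shape (round, square, oblong) in the grey nests. When all are in, pull the square key out of its cup, put its tip into the recess of the orange lock knob and turn it clockwise to the locked stop, then stand the key back in its cup. Leave the bottle, jar, marker and dish where they are.

Things in the scene. Friction and masses are not known exactly. Their poses are not given: they have to be found in the camera images.
- round_pack_1: amber round pack: cylinder 50 mm diameter, 34 mm high, round white cap 28 mm diameter standing centred on top (cap from 34 to 56 mm above the underside, sides along the body's x and y). Origin: centre of the underside, z up the cap. 0.08 to 0.17 kg. May be absent (None).
- round_pack_2: amber round pack: cylinder 50 mm diameter, 34 mm high, round white cap 28 mm diameter standing centred on top (cap from 34 to 56 mm above the underside, sides along the body's x and y). Origin: centre of the underside, z up the cap. 0.08 to 0.17 kg. May be absent (None).
- square_pack_1: white square pack: block 42 x 42 mm, 34 mm high, blue square cap 28 x 28 mm standing centred on top (cap from 34 to 56 mm above the underside, sides along the body's x and y). Origin: centre of the underside, z up the cap. 0.08 to 0.17 kg. May be absent (None).
- square_pack_2: white square pack: block 42 x 42 mm, 34 mm high, blue square cap 28 x 28 mm standing centred on top (cap from 34 to 56 mm above the underside, sides along the body's x and y). Origin: centre of the underside, z up the cap. 0.08 to 0.17 kg. May be absent (None).
- oblong_pack_1: pink oblong pack: block 34 mm (its x) x 62 mm (its y), 34 mm high, green square cap 28 x 28 mm standing centred on top (cap from 34 to 56 mm above the underside, sides along the body's x and y). Origin: centre of the underside, z up the cap. 0.08 to 0.17 kg. May be absent (None).
- oblong_pack_2: pink oblong pack: block 34 mm (its x) x 62 mm (its y), 34 mm high, green square cap 28 x 28 mm standing centred on top (cap from 34 to 56 mm above the underside, sides along the body's x and y). Origin: centre of the underside, z up the cap. 0.08 to 0.17 kg. May be absent (None).
- pocket_round_1 (a point): centre of the FLOOR of a pocket in a grey nest module on the carrier: round, 54 mm diameter, 15 mm deep, vertical walls; floor 15 mm above the bench, z up. A module holds the two pockets of one shape, 78 mm apart along its x; the three modules stand side by side 78 mm apart in any order.
- pocket_round_2 (a point): centre of the FLOOR of a pocket in a grey nest module on the carrier: round, 54 mm diameter, 15 mm deep, vertical walls; floor 15 mm above the bench, z up. A module holds the two pockets of one shape, 78 mm apart along its x; the three modules stand side by side 78 mm apart in any order.
- pocket_square_1 (a point): centre of the FLOOR of a pocket in a grey nest module on the carrier: square, 46 x 46 mm (sides along the point's x and y), 15 mm deep, vertical walls; floor 15 mm above the bench, z up. A module holds the two pockets of one shape, 78 mm apart along its x; the three modules stand side by side 78 mm apart in any order.
- pocket_square_2 (a point): centre of the FLOOR of a pocket in a grey nest module on the carrier: square, 46 x 46 mm (sides along the point's x and y), 15 mm deep, vertical walls; floor 15 mm above the bench, z up. A module holds the two pockets of one shape, 78 mm apart along its x; the three modules stand side by side 78 mm apart in any order.
- pocket_oblong_1 (a point): centre of the FLOOR of a pocket in a grey nest module on the carrier: oblong, 38 mm along the point's x by 66 mm along its y, 15 mm deep, vertical walls; floor 15 mm above the bench, z up. A module holds the two pockets of one shape, 78 mm apart along its x; the three modules stand side by side 78 mm apart in any order.
- pocket_oblong_2 (a point): centre of the FLOOR of a pocket in a grey nest module on the carrier: oblong, 38 mm along the point's x by 66 mm along its y, 15 mm deep, vertical walls; floor 15 mm above the bench, z up. A module holds the two pockets of one shape, 78 mm apart along its x; the three modules stand side by side 78 mm apart in any order.
- lock (a joint): captive orange lock knob at the end of the carrier, inside a steel shroud 67 mm wide: angle in rad, grows clockwise seen from above; 0 is unlocked, the locked stop is at 1.05 (60 degrees). A white tick on the knob points at a red mark when unlocked and at a green mark at the stop. It starts at 0 to 0.2 and stays where it is left (friction about 0.08 N m).
- lock_mouth (a point): centre of the mouth of the knob's square recess, in the knob's top face 30 mm above the bench: recess 19 x 19 mm, 15 mm deep, sides along this point's x and y (they turn with the knob), z up; the knob turns about this point's z. The steel shroud around the knob stands 2 mm above the mouth.
- key: square key, 124 mm long, 0.14 kg, standing tip down in the cup. Origin: centre of the tip's end face, z up towards the handle. From there: square steel tip 16 x 16 mm (sides along x and y) to 24 mm, round shaft 16 mm diameter to 78 mm, black collar 44 mm diameter from 78 to 84 mm, orange handle (paddle) 40 mm along x by 16 mm along y from 84 to 124 mm. Any yaw.
- cup_mouth (a point): centre of the mouth of the blue upright cup that holds the key, 90 mm above the bench, bore 34 mm, outside 50 mm, fixed. The key's collar rests on the rim, so its tip then ends 78 mm below the mouth.
- buffer_bottle: bystander: clear bottle with blue cap, 60 mm wide, 110 mm high, standing at the back; origin at its underside
- sample_jar: bystander: small clear jar with white cap, 34 mm wide, 50 mm high; origin at its underside
- marker: bystander: marker pen lying on the bench, 140 mm long, 14 mm thick; origin under its middle
- dish: bystander: closed clear dish, 60 mm wide, 14 mm high; origin at its underside
Not all that is in view belongs to the job. Of the things like the key, leave any that is purple or turquoise; of the rest the smaller one is meant.

How it is judged:
By the outcome, as a careful person would: the job done as asked, in the order asked, and still so for the second after the job is handed in, with the robot touching nothing.
Of round_pack_1, round_pack_2, square_pack_1, square_pack_2, oblong_pack_1, oblong_pack_2 only 4 to 6 are there at a start; the rules pass over those that are not, and their reading is None.
At some moment in a run one of round_pack_1, round_pack_2, square_pack_1, square_pack_2, oblong_pack_1, oblong_pack_2 may be knocked a few centimetres aside while the robot is not near it.
It also fails if it takes over 210 s, if anything falls off the work surface, if the arm or the gripper's body presses on something with over 40 N, if the wrist force passes 120 N, or if a joint passes its speed limit or range.

## Working session

There is one attempt and no reset: what is moved stays moved. The work goes in short steps, Python scripts to look and compute and a tool call to move; the robot and the scene stay as the last step left them, time stands still between calls to the robot, and variables do not carry over. Pictures are saved under pics/ and viewed, at most 14 in all, crops included, and the job is handed in when it is done.

Besides the shell and the picture viewer there is one more tool, called after ">>>" in YAML: its name, and indented under it one key for each argument. step_arm: Moves the arm, as the interface text tells. Scaled input: -1 to 1 covers 40 mm each way for a shift and 0.1 rad each way for a turn. Its arguments: {"type":"object","properties":{"increments":{"type":"array"}},"required":["increments"]}

```bash
mkdir -p pics; ls
cat > h.py <<'E'
import numpy as np, cv2
from plant import bot, cams
def cap(n,f=None):
    c=cams.capture(n)
    if f: cv2.imwrite('pics/'+f,cv2.cvtColor(c['frame'],cv2.COLOR_RGB2BGR))
    return c
def ray(c,u,v,fish=False):
    x=(u-c['cx'])/c['fx'];y=(v-c['cy'])/c['fy']
    if fish:
        t=np.hypot(x,y); s=np.sin(t)/t if t>1e-9 else 1
        d=np.array([x*s,y*s,np.cos(t)])
    else: d=np.array([x,y,1.])
    V=np.array(c['view']);R=V[:3,:3];o=-R.T@V[:3,3];d=R.T@d
    return o,d/np.linalg.norm(d)
def onz(c,u,v,z,fish=False):
    o,d=ray(c,u,v,fish);return o+d*(z-o[2])/d[2]
def tri(rs):
    A=sum(np.eye(3)-np.outer(d,d) for o,d in rs);b=sum((np.eye(3)-np.outer(d,d))@o for o,d in rs)
    return np.linalg.solve(A,b)
def proj(c,p,fish=False):
    V=np.array(c['view']);q=V[:3,:3]@p+V[:3,3]
    if fish:
        r=np.hypot(q[0],q[1]);t=np.arctan2(r,q[2]);k=t/r if r>1e-9 else 1/q[2]
        return c['cx']+c['fx']*q[0]*k,c['cy']+c['fy']*q[1]*k
    return c['cx']+c['fx']*q[0]/q[2],c['cy']+c['fy']*q[1]/q[2]
E
python3 - <<'E'
from h import *
print(bot.get_obs())
for n in ['scene','side','wrist']:
    c=cap(n,n+'0.png');print(n,c['fx'],c['cx'],c['cy'],np.round(c['view'],3).tolist())
E
```

```text
pics
{'time': 0.0, 'joints': array([ 9.82218533e-01,  2.59305944e-01,  1.53610793e+00,  2.00986073e-05,
        1.34799826e+00, -2.02795427e-01]), 'qd': array([ 0.00089961,  0.0003946 , -0.001093  , -0.00062129, -0.00140666,
        0.00045671]), 'effort': array([ 7.33396173e-04, -4.46000218e+01, -2.90581977e+01,  3.66547829e-05,
        1.13521030e-02,  2.56953660e-05]), 'position': array([0.20664653, 0.50917083, 0.25548463]), 'tcp_rot': array([-3.59692847e-04,  1.91699365e-01,  9.81453272e-01, -8.35667605e-04]), 'force': array([-0.20244198,  0.23670194,  0.1532729 ]), 'wrist_torque': array([-0.00963641, -0.01299883, -0.00899713]), 'grasp_force': 0.0, 'width': 0.08525593163649696}
scene 422.62132688777484 324.0095906293487 197.83477299677043 [[-0.894, 0.448, 0.021, 0.479], [0.267, 0.569, -0.778, -0.106], [-0.361, -0.689, -0.629, 1.308], [0.0, 0.0, 0.0, 1.0]]
side 462.40370287687387 315.0408664077736 213.78532003637727 [[-0.974, -0.228, -0.014, 0.542], [-0.125, 0.587, -0.8, 0.101], [0.191, -0.777, -0.6, 1.077], [0.0, 0.0, 0.0, 1.0]]
wrist 309.70691628693146 318.5155619529258 199.48308277359217 [[0.377, 0.926, -0.001, -0.549], [0.879, -0.357, 0.316, -0.041], [0.292, -0.12, -0.949, 0.38], [0.0, 0.0, 0.0, 1.0]]
```

View pics/scene0.png

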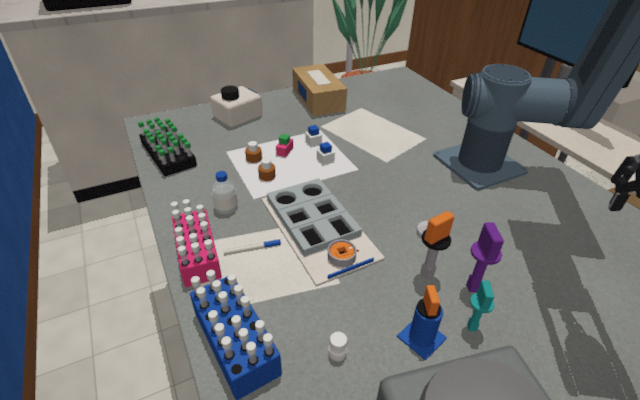

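View pics/side0.png

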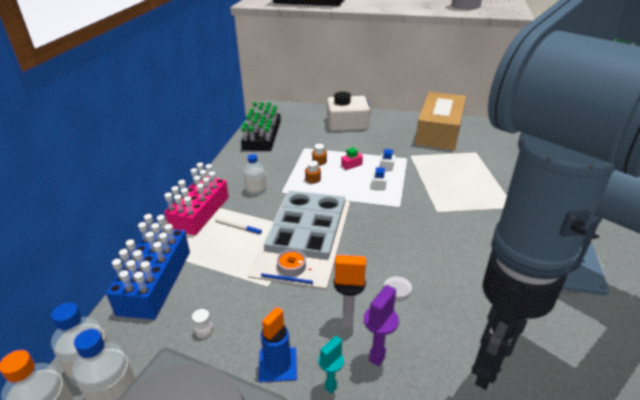

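View pics/wrist0.png

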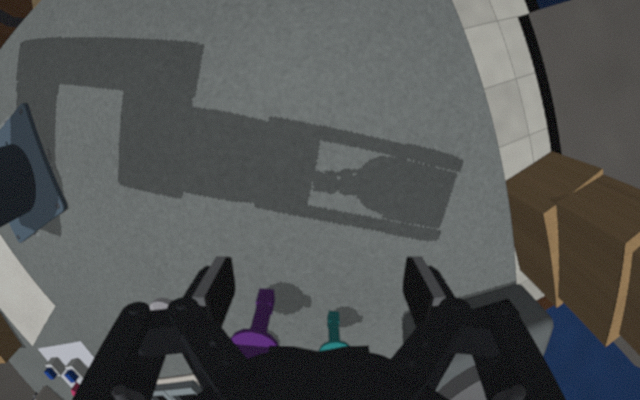

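The scene shows five packs: amber round at scene (254,152) and (267,170), pink oblong at (285,146), and white squares at (314,135) and (326,152). The nests run round, square, oblong, with the lock knob at (341,252).

Key candidates in the scene view:
- Orange at (430,310), standing in the blue cup.
- A larger orange one at (437,235).
- Purple at (487,255).
- Turquoise at (481,305).

Purple and turquoise are excluded. Of the two orange ones, the smaller in the blue cup fits, to be confirmed by crop. Next I'll measure roughly.

```bash
cat > rough.py <<'E'
from h import *
from scipy.spatial.transform import Rotation as Rn
a=cap('scene');b=cap('side');
def blobs(c,lo,hi,box,amin=12):
    h=cv2.cvtColor(c['frame'],cv2.COLOR_RGB2HSV);m=cv2.inRange(h,lo,hi)
    k=np.zeros_like(m);x0,y0,x1,y1=box;k[y0:y1,x0:x1]=m[y0:y1,x0:x1]
    n,l,s,ce=cv2.connectedComponentsWithStats(k)
    return [(round(ce[i][0],1),round(ce[i][1],1),int(s[i][4])) for i in range(1,n) if s[i][4]>amin]
for nm,lo,hi in [('blue',(105,150,60),(125,255,255)),('green',(60,100,40),(85,255,255)),('amber',(5,150,60),(18,255,255)),('pink',(160,120,60),(179,255,255))]:
    print(nm,blobs(a,lo,hi,(230,120,350,190)),blobs(b,lo,hi,(290,140,405,200)))
print('orange',blobs(a,(5,150,120),(15,255,255),(320,200,460,330),30),blobs(b,(5,150,120),(15,255,255),(250,240,380,350),30))
def P(u,v,u2,v2): print(np.round(tri([ray(a,u,v),ray(b,u2,v2)]),3))
P(314,129.5,389,153);P(326,147.5,380,171.5);P(285,139,352,152)
P(254,145,320,147.5);P(266,163.5,313,165.5)
P(341,252,292,262);P(430,302,273,323);P(439,227,350,270);P(338,337,202,318);P(224,178,253,160)
w=cap('wrist');o=bot.get_obs();q=o['tcp_rot'];R=Rn.from_quat([q[1],q[2],q[3],q[0]]).as_matrix()
V=w['view'];ow=-V[:3,:3].T@V[:3,3];print('cam in tool',np.round(R.T@(ow-o['position']),4),np.round(R.T@V[:3,:3].T,3).tolist())
print(np.round(R,3))
x=a['frame'][200:360,390:520];cv2.imwrite('pics/keys.png',cv2.cvtColor(cv2.resize(x,None,fx=4,fy=4,interpolation=cv2.INTER_CUBIC)[:600],cv2.COLOR_RGB2BGR))
E
python3 rough.py
```

```text
blue [(np.float64(313.1), np.float64(129.7), 71), (np.float64(325.4), np.float64(147.3), 79)] [(np.float64(387.3), np.float64(153.1), 61), (np.float64(379.5), np.float64(171.9), 68)]
green [(np.float64(283.8), np.float64(138.6), 83)] [(np.float64(351.8), np.float64(151.3), 79)]
amber [(np.float64(253.3), np.float64(155.5), 155), (np.float64(266.6), np.float64(173.2), 178)] [(np.float64(319.7), np.float64(157.3), 93), (np.float64(312.5), np.float64(175.8), 125)]
pink [(np.float64(284.1), np.float64(148.4), 178)] [(np.float64(351.3), np.float64(161.2), 211)]
orange [(np.float64(438.8), np.float64(226.9), 591), (np.float64(341.2), np.float64(249.9), 285), (np.float64(432.5), np.float64(299.2), 256)] [(np.float64(290.4), np.float64(259.4), 289), (np.float64(349.8), np.float64(270.1), 807), (np.float64(272.7), np.float64(322.8), 411)]
[ 0.407 -0.331  0.045]
[ 0.42  -0.219  0.046]
[ 0.515 -0.312  0.048]
[ 0.615 -0.315  0.05 ]
[ 0.614 -0.217  0.043]
[0.573 0.161 0.018]
[0.533 0.414 0.111]
[0.421 0.29  0.145]
[0.693 0.371 0.041]
[ 0.757 -0.121  0.1  ]
cam in tool [ 0.081  -0.0005 -0.1175] [[-0.0, -0.949, -0.316], [1.0, -0.0, 0.0], [-0.0, -0.316, 0.949]]
[[-0.926  0.376 -0.   ]
 [ 0.376  0.926 -0.   ]
 [ 0.    -0.001 -1.   ]]
```

View pics/keys.png

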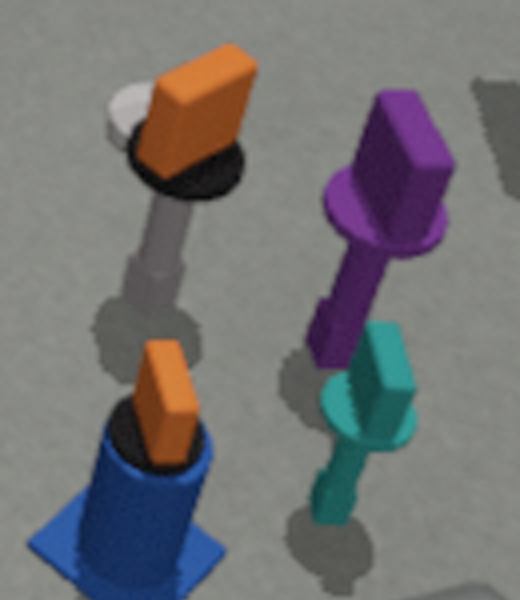

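The crop confirms it: the smaller orange key stands in the blue cup (scene ~430,300). The bigger orange one at (437,235) is a decoy standing free. Now I'll align the tool and travel to look over the packs and nests.

>>> step_arm:
  increments:
    - [[0, 0, -0.4], [0, 0, -0.965], 0]
    - [[0, 0, -0.4], [0, 0, -0.965], 0]
    - [[0, 0, -0.4], [0, 0, -0.965], 0]
    - [[0, 0, -0.4], [0, 0, -0.965], 0]
    - [[-0.62, -0.75, 0], [0, 0, 0], 0]
    - [[-0.62, -0.75, 0], [0, 0, 0], 0]
    - [[-0.62, -0.75, 0], [0, 0, 0], 0]
    - [[-0.62, -0.75, 0], [0, 0, 0], 0]

```text
time: 0.97
position: [0.3066, 0.3884, 0.3204]
tcp_rot: [0.0, -0.001, 1.0, 0.0]
force: [0.2, -0.0, -0.5]
width: 0.0855
grasp_force: 0.0
```

>>> step_arm:
  increments:
    - [[-0.5, -0.85, 0], [0, 0, 0], 0]
    - [[-0.5, -0.85, 0], [0, 0, 0], 0]
    - [[-0.5, -0.85, 0], [0, 0, 0], 0]
    - [[-0.5, -0.85, 0], [0, 0, 0], 0]
    - [[-0.5, -0.85, 0], [0, 0, 0], 0]
    - [[-0.5, -0.85, 0], [0, 0, 0], 0]
    - [[-0.5, -0.85, 0], [0, 0, 0], 0]
    - [[-0.5, -0.85, 0], [0, 0, 0], 0]

```text
time: 1.63
position: [0.4668, 0.1158, 0.3205]
tcp_rot: [0.0, -0.0, 1.0, 0.0]
force: [0.6, 1.0, 0.3]
width: 0.0858
grasp_force: 0.0
```

>>> step_arm:
  increments:
    - [[0, -1, 0], [0, 0, 0], 0]
    - [[0, -1, 0], [0, 0, 0], 0]
    - [[0, -1, 0], [0, 0, 0], 0]
    - [[0, -1, 0], [0, 0, 0], 0]
    - [[0, -0.7, 0], [0, 0, 0], 0]
    - [[0, 0, 0], [0, 0, 0], 0]
    - [[0, 0, 0], [0, 0, 0], 0]

```text
time: 2.22
position: [0.4661, -0.0718, 0.3201]
tcp_rot: [-0.0, 0.002, 1.0, 0.0]
force: [0.1, -0.1, 0.2]
width: 0.0852
grasp_force: 0.0
```

Run:
```python
from h import *
o=bot.get_obs();print(o['time'],o['position'],o['tcp_rot'],o['joints'])
cap('wrist','w1.png')
```

```text
2.2167 [ 0.46610949 -0.07176293  0.32011362] [-2.02681058e-04  1.74969133e-03  9.99998429e-01  1.99619985e-04] [-3.90078263e-01  7.76977353e-02  1.59970073e+00  2.17247833e-04
  1.46472054e+00 -1.95739826e+00]
```

View pics/w1.png

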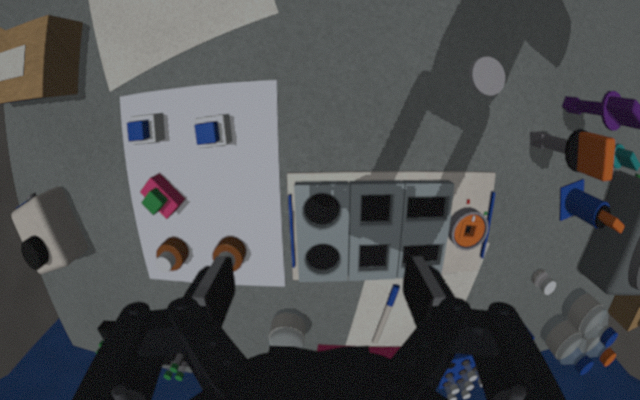

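The wrist view shows the squares at (139,130) and (208,132), the oblong at (158,197) rotated, and the rounds at (170,255) and (229,252). The pockets are at rows 205 and 257, and the knob is at (469,230). Next come lower views of the nests and then the packs.

>>> step_arm:
  increments:
    - [[-0.77, 0.5, 0.25], [0, 0, 0], 0]
    - [[-0.77, 0.5, 0.25], [0, 0, 0], 0]
    - [[-0.77, 0.5, 0.25], [0, 0, 0], 0]
    - [[-0.77, 0.5, 0.25], [0, 0, 0], 0]
    - [[-0.77, 0.5, 0.25], [0, 0, 0], 0]
    - [[0, 0, 0], [0, 0, 0], 0]
    - [[0, 0, 0], [0, 0, 0], 0]

```text
time: 2.85
position: [0.6203, 0.0329, 0.2681]
tcp_rot: [-0.002, -0.002, 1.0, 0.0]
force: [0.1, -0.4, 0.1]
width: 0.0851
grasp_force: 0.0
```

Run:
```python
from h import *
import pickle
pickle.dump(cap('wrist','n1.png'),open('n1.pkl','wb'))
print(bot.get_obs()['position'])
```

```text
[0.61975681 0.03180855 0.26935122]
```

>>> step_arm:
  increments:
    - [[-0.8, 0, 0], [0, 0, 0], 0]
    - [[-0.8, 0, 0], [0, 0, 0], 0]
    - [[0, 0, 0], [0, 0, 0], 0]
    - [[0, 0, 0], [0, 0, 0], 0]

```text
time: 3.23
position: [0.6842, 0.0295, 0.2704]
tcp_rot: [-0.0, -0.0, 1.0, -0.0]
force: [0.0, 1.1, 0.6]
width: 0.0854
grasp_force: 0.0
```

Run:
```python
from h import *
import pickle
pickle.dump(cap('wrist','n2.png'),open('n2.pkl','wb'))
print(bot.get_obs()['position'])
a=cv2.imread('pics/n1.png');b=cv2.imread('pics/n2.png')
cv2.imwrite('pics/n12.png',np.hstack([a[:300,100:500],b[:300,100:500]]))
```

```text
[0.68341269 0.02953959 0.27087472]
```

View pics/n12.png

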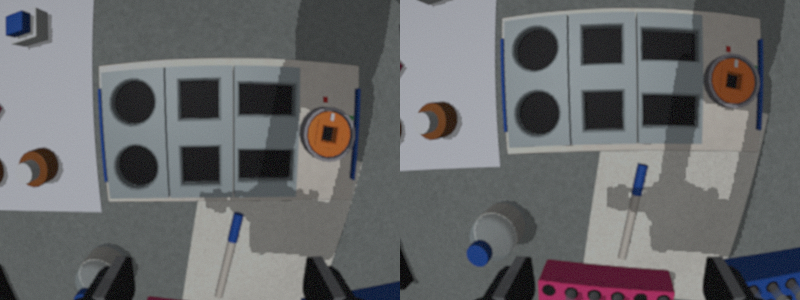

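Both crops show the pockets clearly: round at the left (-y), square in the middle, oblong on the right (+y), then the knob. I'll measure the heights and poses from the two places.

```bash
cat > nest.py <<'E'
from h import *
import pickle
cs=[pickle.load(open(f'n{i}.pkl','rb')) for i in (1,2)]
res=[]
for c in cs:
    im=c['frame'];g=im.max(2);m=((g<62)).astype(np.uint8)*255
    n,l,s,ce=cv2.connectedComponentsWithStats(m)
    L=[]
    for i in range(1,n):
        p0=onz(c,*ce[i],0.02,True)
        if s[i][4]>400 and .45<p0[0]<.75 and -.13<p0[1]<.2:
            ct=max(cv2.findContours((l==i).astype(np.uint8),cv2.RETR_EXTERNAL,cv2.CHAIN_APPROX_NONE)[0],key=len)[:,0,:]
            L.append((p0,ce[i],ct,s[i][4]))
    L.sort(key=lambda t:(round(t[0][1]/.05),t[0][0]));res.append(L)
    print(len(L),[(t[1].round(1).tolist(),int(t[3])) for t in L])
for A,B in zip(*res):
    print('tri',np.round(tri([ray(cs[0],*A[1],True),ray(cs[1],*B[1],True)]),4),end=' ')
    for c,t in ((cs[0],A),(cs[1],B)):
        P=np.array([onz(c,u,v,0.03,True)[:2] for u,v in t[2]]);r=cv2.minAreaRect((P*1e3).astype(np.float32))
        print(np.round(r[0],1),np.round(r[1],1),round(r[2],1),end=' ')
    print()
E
python3 nest.py
```

```text
6 [([232.9, 101.6], 1418), ([236.4, 165.8], 1300), ([298.7, 98.6], 1411), ([300.2, 164.1], 1292), ([367.0, 98.8], 1708), ([365.1, 164.0], 1534)]
6 [([235.4, 48.5], 1390), ([237.5, 112.8], 1405), ([301.8, 44.2], 1397), ([302.9, 109.9], 1389), ([369.8, 44.7], 1650), ([369.8, 109.7], 1657)]
tri [ 0.5378 -0.0681  0.0247] [538.2 -67.6] [50.4 49.5] 86.3 [538.4 -67. ] [50.6 49.6] 0.1 
tri [ 0.6157 -0.067   0.025 ] [615.2 -66.2] [49.3 49.6] 87.5 [615.2 -65.9] [50.2 48.7] 87.8 
tri [0.5366 0.0098 0.0243] [536.6   9.7] [42.2 42.7] 89.8 [537.5  10.4] [44. 43.] 0.1 
tri [0.6147 0.0109 0.0222] [613.8  10.9] [42.7 42.1] 89.9 [614.4  11.1] [43.  43.5] 1.1 
tri [0.5358 0.0884 0.0241] [536.1  87.5] [36.7 64.1] 1.1 [536.3  87.5] [63.8 37.1] 89.9 
tri [0.6135 0.0888 0.0247] [612.6  88.4] [36.4 63.4] 0.8 [613.  89.] [64.4 36.7] 89.4
```

>>> step_arm:
  increments:
    - [[0.55, -0.94, 0.05], [0, 0, 0], 0]
    - [[0.55, -0.94, 0.05], [0, 0, 0], 0]
    - [[0.55, -0.94, 0.05], [0, 0, 0], 0]
    - [[0.55, -0.94, 0.05], [0, 0, 0], 0]
    - [[0.55, -0.94, 0.05], [0, 0, 0], 0]
    - [[0.55, -0.94, 0.05], [0, 0, 0], 0]
    - [[0.55, -0.94, 0.05], [0, 0, 0], 0]
    - [[0.55, -0.94, 0.05], [0, 0, 0], 0]

```text
time: 3.95
position: [0.5134, -0.2583, 0.2566]
tcp_rot: [0.001, -0.0, 1.0, -0.001]
force: [0.4, -0.2, -0.8]
width: 0.0852
grasp_force: 0.0
```

>>> step_arm:
  increments:
    - [[0, 0, 0.5], [0, 0, 0], 0]
    - [[0, 0, 0.4], [0, 0, 0], 0]
    - [[0, 0, 0], [0, 0, 0], 0]
    - [[0, 0, 0], [0, 0, 0], 0]

```text
time: 4.28
position: [0.5147, -0.257, 0.2196]
tcp_rot: [-0.0, 0.0, 1.0, 0.0]
force: [0.5, 0.0, 0.7]
width: 0.0856
grasp_force: 0.0
```

Run:
```python
from h import *
import pickle
pickle.dump(cap('wrist','p1.png'),open('p1.pkl','wb'))
print(bot.get_obs()['position'])
```

```text
[ 0.51564045 -0.25723959  0.22046288]
```

>>> step_arm:
  increments:
    - [[-0.9, 0, 0], [0, 0, 0], 0]
    - [[-0.9, 0, 0], [0, 0, 0], 0]
    - [[0, 0, 0], [0, 0, 0], 0]
    - [[0, 0, 0], [0, 0, 0], 0]

```text
time: 4.67
position: [0.5898, -0.2568, 0.2199]
tcp_rot: [0.001, -0.002, 1.0, -0.0]
force: [-0.8, -0.4, 0.4]
width: 0.0855
grasp_force: 0.0
```

Run:
```python
from h import *
import pickle
pickle.dump(cap('wrist','p2.png'),open('p2.pkl','wb'))
print(bot.get_obs()['position'])
a=cv2.imread('pics/p1.png');b=cv2.imread('pics/p2.png')
cv2.imwrite('pics/p12.png',np.hstack([a[:300,100:500],b[:300,100:500]]))
```

```text
[ 0.58867907 -0.25687462  0.21990948]
```

View pics/p12.png

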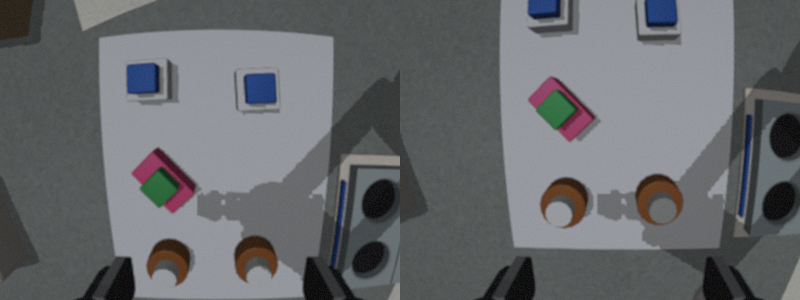

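The pictures show the square caps at p1 (143,78) and (261,88), the oblong cap at (160,187) turned about 40°, and the round caps at p2 (558,212) and (662,208), stacked-crop pixels. Now I'll measure the cap tops in both views.

```bash
cat > packs.py <<'E'
from h import *
import pickle,sys
def caps(c,Z=0.056,box=(.33,.72,-.42,-.13)):
    out=[];h=cv2.cvtColor(c['frame'],cv2.COLOR_RGB2HSV)
    for nm,lo,hi in [('sq',(105,140,90),(125,255,255)),('ob',(55,100,40),(85,255,255)),('am',(5,120,40),(20,255,255))]:
        m=cv2.inRange(h,lo,hi);m[300:]=0
        n,l,s,ce=cv2.connectedComponentsWithStats(m)
        for i in range(1,n):
            p=onz(c,*ce[i],Z,True)
            if s[i][4]<200 or not(box[0]<p[0]<box[1] and box[2]<p[1]<box[3]): continue
            k=(l==i)
            if nm!='am':
                v=h[...,2];k=k&(v>0.85*np.percentile(v[k],75))
                k=cv2.morphologyEx(k.astype(np.uint8),cv2.MORPH_OPEN,np.ones((3,3)))
            else: # white cap: grey bright pixels inside hull of amber, grown
                hull=cv2.convexHull(np.argwhere(k)[:,::-1].astype(np.int32));H=np.zeros(k.shape,np.uint8);cv2.fillConvexPoly(H,hull,1)
                k=(H>0)&(h[...,1]<90);k=cv2.morphologyEx(k.astype(np.uint8),cv2.MORPH_OPEN,np.ones((5,5)))
            if k.sum()<60: continue
            ct=max(cv2.findContours(k.astype(np.uint8),cv2.RETR_EXTERNAL,cv2.CHAIN_APPROX_NONE)[0],key=len)[:,0,:]
            P=np.array([onz(c,u,v_,Z,True)[:2] for u,v_ in ct])
            r=cv2.minAreaRect((P*1e3).astype(np.float32));cc,rr=cv2.minEnclosingCircle((P*1e3).astype(np.float32))
            px=proj(c,np.array([r[0][0]/1e3,r[0][1]/1e3,Z]),True)
            out.append((nm,np.round(r[0],1),np.round(r[1],1),round(r[2],1),np.round(px,1),np.round(cc,1),round(rr,1)))
    return out
if __name__=='__main__':
    cs=[pickle.load(open(f,'rb')) for f in sys.argv[1:]]
    R=[caps(c) for c in cs]
    for r in R:
        for t in r: print(*t)
        print()
    if len(R)==2:
        for a in R[0]:
            for b in R[1]:
                if a[0]==b[0] and np.hypot(*(a[1]-b[1]))<15: print(a[0],np.round(tri([ray(cs[0],*a[4],True),ray(cs[1],*b[4],True)]),4))
E
python3 packs.py p1.pkl p2.pkl
```

```text
sq [ 410.8 -327.6] [24.6 25. ] 89.1 [240.8  77.7] [ 410.7 -328. ] 16.8
sq [ 421.9 -219.4] [25.1 25.5] 4.4 [360.8  87.9] [ 422.2 -219.8] 17.0
ob [ 516.2 -315.4] [25.5 25.3] 43.0 [258.  188.8] [ 516.2 -315.4] 16.5
am [ 602.6 -216.4] [25.9 27.1] 4.3 [357.4 267.3] [ 605.  -216.5] 15.8
am [ 606.8 -314.7] [26.3 26.5] 86.4 [264.8 270.4] [ 608.6 -313.7] 15.4

sq [ 417.2 -328.1] [25.5 12.3] 83.9 [241.3   5.9] [ 416.1 -328.1] 13.6
sq [ 424.  -219.3] [21.  25.4] 3.6 [361.5  10.3] [ 423.7 -219.4] 16.0
ob [ 516.3 -315.3] [25.  24.8] 43.6 [254.9 109.1] [ 516.4 -315.4] 16.0
am [ 609.3 -216.1] [30.  27.8] 22.0 [361. 206.] [ 610.3 -215.5] 16.3
am [ 611.3 -313.2] [28.9 26.1] 62.0 [261.4 207.7] [ 613.8 -314.6] 16.0

sq [ 0.4087 -0.3344  0.0298]
sq [ 0.4216 -0.2183  0.0482]
ob [ 0.5163 -0.3154  0.0559]
am [ 0.6189 -0.2122  0.029 ]
am [ 0.6182 -0.3177  0.0375]
```

>>> step_arm:
  increments:
    - [[-0.9, 0, 0.3], [0, 0, 0], 0]
    - [[-0.9, 0, 0], [0, 0, 0], 0]
    - [[-0.6, 0, 0], [0, 0, 0], 0]
    - [[0, 0, 0], [0, 0, 0], 0]
    - [[0, 0, 0], [0, 0, 0], 0]

```text
time: 5.13
position: [0.684, -0.2572, 0.2073]
tcp_rot: [-0.0, -0.001, 1.0, -0.0]
force: [-0.6, 0.5, -0.3]
width: 0.0853
grasp_force: 0.0
```

```bash
python3 - <<'E'
from h import *
import pickle
pickle.dump(cap('wrist','p3.png'),open('p3.pkl','wb'))
print(bot.get_obs()['position'])
E
python3 packs.py p3.pkl; python3 packs.py p2.pkl p3.pkl | tail -3
```

```text
[ 0.68323939 -0.25741683  0.20747691]
ob [ 516.8 -315.2] [24.9 25.3] 41.6 [252.1   6.7] [ 517.1 -315.6] 16.1
am [ 614.4 -214.8] [28.1 28.2] 1.7 [368.1 114. ] [ 614.1 -214.8] 14.9
am [ 618.4 -315.5] [29.7 26.6] 87.8 [252.3 119.1] [ 618.5 -315.6] 15.4

ob [ 0.5163 -0.3156  0.0546]
am [ 0.615  -0.213   0.0402]
am [ 0.6197 -0.3189  0.0337]
```

>>> step_arm:
  increments:
    - [[0.86, 0.53, 0.4], [0, 0, 0], 0]
    - [[0.86, 0.53, 0.4], [0, 0, 0], 0]
    - [[0, 0, 0.8], [0, 0, 0], 0]
    - [[0, 0, 0.8], [0, 0, 0], 0]
    - [[0, 0, 0.8], [0, 0, 0], 0]
    - [[0, 0, 0.42], [0, 0, 0], 0]
    - [[0, 0, 0], [0, 0, 0], 0]
    - [[0, 0, 0], [0, 0, 0], 0]

```text
time: 5.85
position: [0.6166, -0.2171, 0.0639]
tcp_rot: [-0.001, 0.0, 1.0, 0.0]
force: [0.1, 0.2, 0.5]
width: 0.0859
grasp_force: 0.0
```

>>> step_arm:
  increments:
    - [[0.05, 0.05, 0.03], [0, 0, 0], 0.3]
    - [[0, 0, 0], [0, 0, 0], 1]
    - [[0, 0, 0], [0, 0, 0], 1]
    - [[0, 0, 0], [0, 0, 0], 1]
    - [[0, 0, 0], [0, 0, 0], 1]
    - [[0, 0, 0], [0, 0, 0], 1]

```text
time: 6.35
position: [0.6167, -0.2152, 0.0636]
tcp_rot: [0.001, -0.0, 1.0, -0.0]
force: [-1.4, 0.9, 5.8]
width: 0.026
grasp_force: 58.7
```

>>> step_arm:
  increments:
    - [[0, 0, -0.5], [0, 0, 0], 1]
    - [[0, 0, -0.9], [0, 0, 0], 1]
    - [[0, 0.5, -0.6], [0, 0, 0], 1]
    - [[0, 0.9, 0], [0, 0, 0], 1]
    - [[0, 0.9, 0], [0, 0, 0], 1]
    - [[0, 0.9, 0], [0, 0, 0], 1]
    - [[0, 0.5, 0], [0, 0, 0], 1]
    - [[0, 0, 0], [0, 0, 0], 1]

```text
time: 7.02
position: [0.6155, -0.0622, 0.1422]
tcp_rot: [-0.001, -0.002, 1.0, 0.001]
force: [-0.7, -0.2, -1.8]
width: 0.0259
grasp_force: 59.5
```

Run:
```python
from h import *
c=cap('wrist','g1.png');o=bot.get_obs();p=o['position'];print(p,o['width'],o['force'])
h=cv2.cvtColor(c['frame'],cv2.COLOR_RGB2HSV)
for T in (p,p+[0,0,-.025]): print(np.round(proj(c,T,True),1))
x=cv2.imread('pics/g1.png')[60:360,160:480];cv2.imwrite('pics/g1c.png',cv2.resize(x,None,fx=2,fy=2)[:600])
```

```text
[ 0.61581732 -0.06455039  0.14224546] 0.025819425932533665 [ 0.68938995 -0.4225301  -1.30850227]
[314.3 287.7]
[314.8 260.8]
```

View pics/g1c.png

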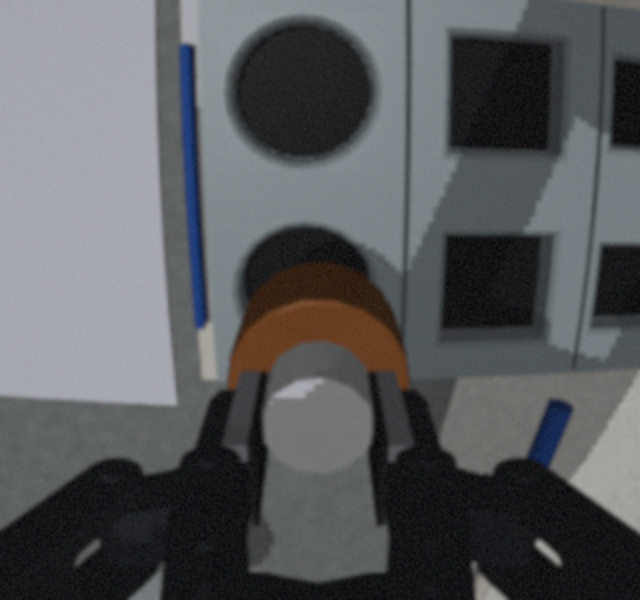

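Run:
```python
from h import *
c=cap('wrist')
for r in (270,272.5,275,296): print(r,np.round(onz(c,319,r,.1346,True),4))
p=bot.get_obs()['position'];print(p)
for x in (0,-.002): print(np.round(proj(c,np.array([p[0]+x-.014*0,p[1],.1346]),True),1),np.round(proj(c,np.array([p[0]+x+.014,p[1],.1346]),True),1))
```

```text
270 [ 0.6113 -0.0648  0.1346]
272.5 [ 0.6127 -0.0648  0.1346]
275 [ 0.6141 -0.0648  0.1346]
296 [ 0.6266 -0.0647  0.1346]
[ 0.61610212 -0.06621455  0.14227614]
[316.  278.5] [316.  301.6]
[316. 275.] [316.  298.4]
```

>>> step_arm:
  increments:
    - [[-0.06, -0.04, 0.5], [0, 0, 0], 1]
    - [[0, 0, 0.5], [0, 0, 0], 1]
    - [[0, 0, 0], [0, 0, 0], 1]
    - [[0, 0, 0.2], [0, 0, 0], 1]
    - [[0, 0, 0.2], [0, 0, 0], 1]
    - [[0, 0, 0.15], [0, 0, 0], 1]
    - [[0, 0, 0], [0, 0, 0], 1]

```text
time: 7.7
position: [0.6224, -0.0684, 0.0892]
tcp_rot: [0.006, -0.0, 1.0, -0.001]
force: [-9.5, 9.0, 39.7]
width: 0.0259
grasp_force: 72.1
```

>>> step_arm:
  increments:
    - [[0.05, 0.03, -0.25], [0, 0, 0], 1]
    - [[0, 0, -0.15], [0, 0, 0], 1]
    - [[0, 0, 0], [0, 0, 0], 1]
    - [[0, 0, 0], [0, 0, 0], 1]

```text
time: 8.03
position: [0.6168, -0.0681, 0.0965]
tcp_rot: [0.0, 0.0, 1.0, -0.0]
force: [-0.6, -0.5, -2.0]
width: 0.0259
grasp_force: 66.3
```

Run:
```python
from h import *
c=cap('wrist','g2.png');o=bot.get_obs();p=o['position'];print(p,o['tcp_rot'],o['width'],o['force'])
x=cv2.imread('pics/g2.png')[60:360,160:480];cv2.imwrite('pics/g2c.png',cv2.resize(x,None,fx=2,fy=2)[:600])
```

```text
[ 0.6163703  -0.06794288  0.09574957] [-3.41839809e-04  1.91782297e-04  9.99999923e-01  2.95281448e-05] 0.0253441077691512 [-0.36692393  0.0364462  -1.51511506]
```

View pics/g2c.png

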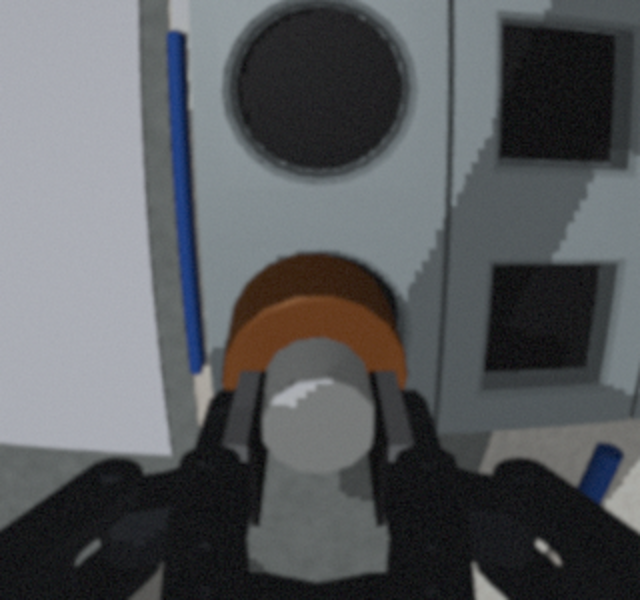

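The pack sits over the pocket mouth, with a dark crescent on its right (+y) side, crop (400,290). The contact force also pushed +y and -x. I'll shift +2 mm in y and -1 mm in x, then lower again.

>>> step_arm:
  increments:
    - [[0.025, 0.05, 0], [0, 0, 0], 1]
    - [[0, 0, 0], [0, 0, 0], 1]
    - [[0, 0, 0.15], [0, 0, 0], 1]
    - [[0, 0, 0.15], [0, 0, 0], 1]
    - [[0, 0, 0], [0, 0, 0], 1]

```text
time: 8.5
position: [0.6195, -0.0666, 0.0874]
tcp_rot: [0.005, -0.0, 1.0, -0.001]
force: [2.1, 0.0, 16.3]
width: 0.026
grasp_force: 71.2
```

>>> step_arm:
  increments:
    - [[0.04, 0, 0.05], [0, 0, 0], 1]
    - [[0.04, 0, 0.05], [0, 0, 0], 1]
    - [[0, 0, 0.05], [0, 0, 0], 1]
    - [[0, 0, 0], [0, 0, 0], 1]

```text
time: 8.83
position: [0.6203, -0.067, 0.0864]
tcp_rot: [0.01, -0.0, 1.0, -0.002]
force: [3.4, 2.3, 34.1]
width: 0.0258
grasp_force: 76.0
```

>>> step_arm:
  increments:
    - [[0, 0, -0.1], [0, 0, 0], 1]
    - [[-0.04, 0, -0.07], [0, 0, 0], 1]
    - [[0, 0, 0], [0, 0, 0], 1]
    - [[0, 0, 0], [0, 0, 0], 1]

```text
time: 9.17
position: [0.6173, -0.0665, 0.0878]
tcp_rot: [0.004, -0.0, 1.0, -0.001]
force: [3.0, -0.8, 14.7]
width: 0.0258
grasp_force: 71.6
```

Run:
```python
from h import *
c=cap('wrist','g3.png');o=bot.get_obs();p=o['position'];print(p,o['tcp_rot'],o['width'],o['force'])
s=cap('side','s3.png');a=cap('scene','a3.png')
x=cv2.imread('pics/g3.png')[60:360,200:440]
L=[cv2.resize(x,None,fx=1.67,fy=1.67)]
def crop(f,c):
    u,v=[int(t) for t in proj(c,np.array([.6158,-.067,.05]))];return cv2.resize(cv2.imread('pics/'+f)[v-40:v+60,u-40:u+40],None,fx=5,fy=5,interpolation=cv2.INTER_CUBIC)
A=crop('s3.png',s);L[0]=L[0][:500,:400];B=L[0];B=cv2.copyMakeBorder(B,0,500-B.shape[0],0,0,cv2.BORDER_CONSTANT)
cv2.imwrite('pics/g3c.png',np.hstack([B,A]))
```

```text
[ 0.61729501 -0.06650637  0.08778859] [ 3.97962036e-03 -9.14065592e-05  9.99991411e-01 -1.15400860e-03] 0.025662204062908596 [ 3.56040281 -0.20703612 13.02309136]
```

View pics/g3c.png

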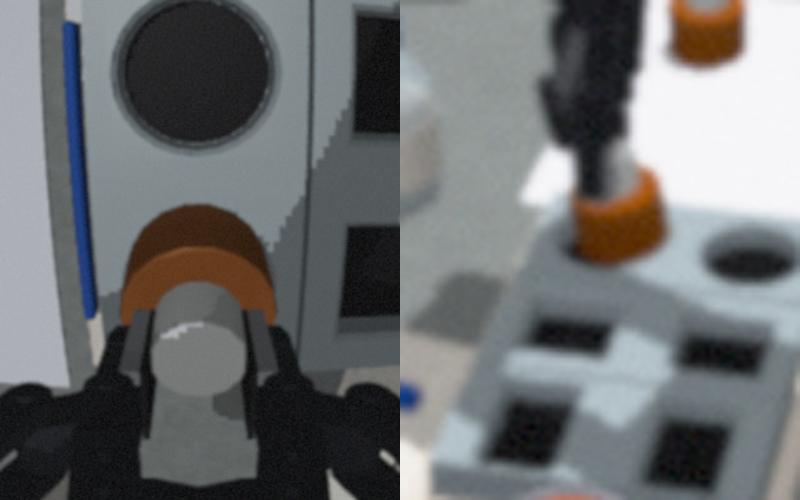

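The side view shows a dark gap on the pack's left (+x) side, and the -x rim is covered in the wrist view. The pack therefore needs to go +x: lift slightly, shift 3 mm, lower.

>>> step_arm:
  increments:
    - [[0, 0, -0.15], [0, 0, 0], 1]
    - [[-0.1, 0, -0.05], [0, 0, 0], 1]
    - [[0, 0, 0], [0, 0, 0], 1]
    - [[0, 0, 0.1], [0, 0, 0], 1]
    - [[0, 0, 0.1], [0, 0, 0], 1]
    - [[0, 0, 0], [0, 0, 0], 1]

```text
time: 9.82
position: [0.6192, -0.0656, 0.0871]
tcp_rot: [0.002, -0.0, 1.0, -0.0]
force: [-2.1, 0.5, 16.8]
width: 0.0257
grasp_force: 71.4
```

>>> step_arm:
  increments:
    - [[-0.03, 0, 0], [0, 0, 0], 1]
    - [[-0.03, 0, 0.01], [0, 0, 0], 1]
    - [[-0.03, 0, 0.01], [0, 0, 0], 1]
    - [[0, 0, 0], [0, 0, 0], 1]

```text
time: 10.15
position: [0.6227, -0.066, 0.0858]
tcp_rot: [0.001, -0.0, 1.0, -0.001]
force: [1.6, -0.2, 10.5]
width: 0.0259
grasp_force: 70.7
```

>>> step_arm:
  increments:
    - [[0, 0.03, 0], [0, 0, 0], 1]
    - [[0, 0.03, 0.01], [0, 0, 0], 1]
    - [[0, 0, 0.01], [0, 0, 0], 1]
    - [[0, 0, 0], [0, 0, 0], 1]

```text
time: 10.48
position: [0.6234, -0.0655, 0.0855]
tcp_rot: [0.002, -0.0, 1.0, -0.002]
force: [0.8, -6.5, 12.1]
width: 0.0257
grasp_force: 71.1
```

>>> step_arm:
  increments:
    - [[0, -0.04, 0.05], [0, 0, 0], 1]
    - [[0, 0, 0.1], [0, 0, 0], 1]
    - [[0, 0, 0.1], [0, 0, 0], 1]
    - [[0, 0, 0], [0, 0, 0], 1]

```text
time: 10.82
position: [0.6291, -0.0663, 0.079]
tcp_rot: [0.009, 0.0, 1.0, -0.002]
force: [10.7, -0.6, 18.5]
width: 0.0259
grasp_force: 88.0
```

>>> step_arm:
  increments:
    - [[0, 0, -0.05], [0, 0, 0], 0.7]
    - [[0, 0, 0], [0, 0, 0], 0.3]
    - [[0, 0, 0], [0, 0, 0], 0.2]
    - [[0, 0, -0.6], [0, 0, 0], 0.2]
    - [[-0.6, 0, -0.9], [0, 0, 0], 0.2]
    - [[-0.9, 0, -0.5], [0, 0, 0], 0.2]
    - [[0, 0, 0], [0, 0, 0], 0.2]
    - [[0, 0, 0], [0, 0, 0], 0.2]

```text
time: 11.48
position: [0.682, -0.0647, 0.1544]
tcp_rot: [0.001, -0.0, 1.0, -0.0]
force: [-0.2, 0.4, -0.6]
width: 0.0686
grasp_force: 0.0
```

Run:
```python
from h import *
c=cap('wrist','g4.png');o=bot.get_obs();p=o['position'];print(p,o['tcp_rot'],o['width'],o['force'])
s=cap('side','s4.png')
x=cv2.imread('pics/g4.png')[30:330,200:440]
def crop(f,c):
    u,v=[int(t) for t in proj(c,np.array([.6158,-.067,.05]))];return cv2.resize(cv2.imread('pics/'+f)[v-40:v+60,u-40:u+40],None,fx=5,fy=5,interpolation=cv2.INTER_CUBIC)
cv2.imwrite('pics/g4c.png',np.hstack([cv2.resize(x,(400,500)),crop('s4.png',s)]))
```

```text
[ 0.67978825 -0.0643241   0.15260083] [-1.51016763e-03 -3.00280778e-04  9.99998762e-01  3.24355220e-04] 0.06832978956550664 [-0.1400967   0.99484041 -0.48866868]
```

View pics/g4c.png

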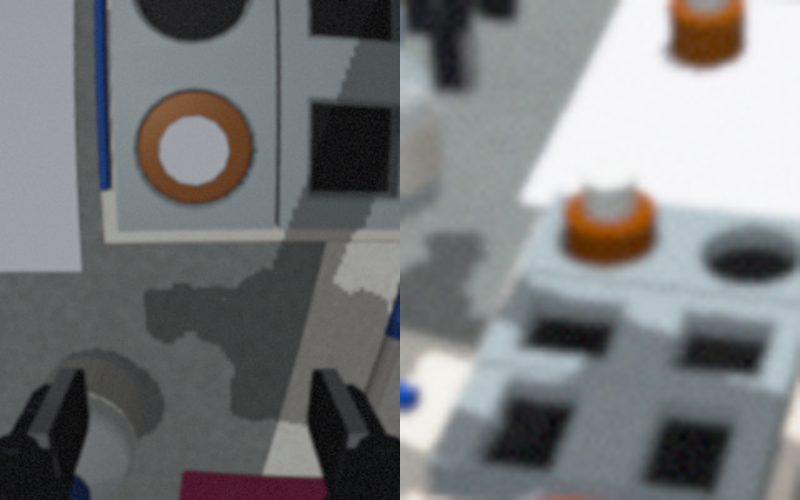

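The pack is now seated in the far round pocket, with its cap centred at crop (193,150). The seated cap gives me a check on my pocket estimate.

Run:
```python
from h import *
import packs
c=cap('wrist')
for t in packs.caps(c,0.071,(.4,.75,-.12,.15)): print(*t)
o=bot.get_obs();print(o['position'],o['joints'])
```

```text
sq [ 582.2 -103.1] [91.1  2.5] 0.8 [257.7  78.3] [ 582.2 -103.2] 45.6
sq [674.9  27.9] [ 6.8 21.6] 78.9 [445.3 214.7] [674.9  27.7] 10.8
am [614.2 -67.1] [27.5 27.8] 89.8 [314.5 126.6] [614.1 -67. ] 14.3
[ 0.67827575 -0.06415897  0.15151525] [-2.57601597e-01  5.70607024e-01  1.31917589e+00 -1.37495610e-04
  1.25772677e+00 -1.82856606e+00]
```

>>> step_arm:
  increments:
    - [[0.25, -0.9, 0], [0, 0, 0], 0]
    - [[0.25, -0.9, 0], [0, 0, 0], 0]
    - [[0.25, -0.9, 0], [0, 0, 0], 0]
    - [[0.25, -0.9, 0], [0, 0, 0], 0]
    - [[0.25, -0.9, 0], [0, 0, 0], 0]
    - [[0.25, -0.9, 0.3], [0, 0, 0], 0]
    - [[0, -0.9, 0.3], [0, 0, 0], 0]
    - [[0, 0, 0.4], [0, 0, 0], 0]

```text
time: 12.3
position: [0.6181, -0.3239, 0.1132]
tcp_rot: [-0.0, 0.003, 1.0, -0.002]
force: [0.6, 0.2, 0.4]
width: 0.0853
grasp_force: 0.0
```

>>> step_arm:
  increments:
    - [[0, 0, 0], [0, 0, 0], 0]
    - [[0, 0, 0], [0, 0, 0], 0]
    - [[0, 0, 0], [0, 0, 0], 0]
    - [[0, 0, 0], [0, 0, 0], 0]

```text
time: 12.63
position: [0.6211, -0.3153, 0.115]
tcp_rot: [0.0, -0.001, 1.0, -0.0]
force: [0.2, -0.6, -0.4]
width: 0.0857
grasp_force: 0.0
```

```bash
cat > look.py <<'E'
from h import *
import packs,sys
Z=float(sys.argv[1]);box=tuple(map(float,sys.argv[2:6]))
c=cap('wrist')
for t in packs.caps(c,Z,box): print(*t)
o=bot.get_obs();print(o['time'],o['position'].round(4),o['width'].round(4),np.round(o['force'],1))
E
python3 look.py .056 .33 .72 -.42 -.13
```

```text
ob [ 516.7 -315.8] [25.5 25.9] 43.3 [318.8  59.2] [ 516.9 -315.9] 17.0
am [ 612.5 -317. ] [27. 28.] 90.0 [316.5 220.6] [ 614.3 -316.9] 16.1Traceback (most recent call last):
  File "look.py", line 6, in <module>
    o=bot.get_obs();print(o['time'],o['position'].round(4),o['width'].round(4),np.round(o['force'],1))
                                                           ^^^^^^^^^^^^^^^^
AttributeError: 'float' object has no attribute 'round'
```

>>> step_arm:
  increments:
    - [[0.06, 0, 0.6], [0, 0, 0], 0]
    - [[0, 0, 0.5], [0, 0, 0], 0]
    - [[0, 0, 0.2], [0, 0, 0], 0]
    - [[0, 0, 0], [0, 0, 0], 0.2]
    - [[0, 0, 0], [0, 0, 0], 0.2]
    - [[0, 0, 0], [0, 0, 0], 0.2]
    - [[0, 0, 0], [0, 0, 0], 0.2]

```text
time: 13.27
position: [0.6193, -0.3171, 0.064]
tcp_rot: [0.001, -0.0, 1.0, -0.001]
force: [-0.4, -0.1, -0.6]
width: 0.0683
grasp_force: 0.0
```

```bash
sed -i "s/o\['width'\].round(4)/round(o['width'],4)/" look.py
python3 - <<'E'
from h import *
c=cap('wrist','g5.png');o=bot.get_obs();p=o['position'];print(p)
x=cv2.imread('pics/g5.png')
g=c['frame'].astype(int)
# column through cap centre: brightness profile
u=int(round(proj(c,np.array([p[0],p[1],.056]),True)[0]))
for r in range(225,325,3):
    q=onz(c,u,r,.056,True);print(r,round(q[0],4),g[r,u-1:u+2].mean(0).round().astype(int).tolist())
E
```

```text
[ 0.61913585 -0.31713349  0.06380036]
225 0.5918 [84, 50, 24]
228 0.5932 [82, 49, 23]
231 0.5947 [84, 53, 30]
234 0.5962 [69, 70, 67]
237 0.5977 [65, 68, 68]
240 0.5992 [68, 71, 70]
243 0.6007 [67, 67, 66]
246 0.6022 [67, 69, 68]
249 0.6037 [66, 67, 67]
252 0.6053 [84, 85, 85]
255 0.6069 [91, 94, 92]
258 0.6085 [92, 94, 94]
261 0.6101 [90, 93, 92]
264 0.6117 [93, 95, 94]
267 0.6133 [93, 95, 94]
270 0.615 [92, 93, 93]
273 0.6167 [92, 94, 94]
276 0.6184 [92, 94, 94]
279 0.6201 [92, 95, 94]
282 0.6219 [90, 93, 92]
285 0.6236 [91, 93, 93]
288 0.6254 [91, 93, 93]
291 0.6273 [90, 92, 92]
294 0.6291 [91, 94, 94]
297 0.631 [92, 93, 93]
300 0.6329 [92, 93, 94]
303 0.6348 [119, 121, 126]
306 0.6368 [133, 135, 140]
309 0.6387 [132, 134, 139]
312 0.6408 [80, 82, 83]
315 0.6428 [73, 77, 76]
318 0.6449 [75, 78, 78]
321 0.647 [78, 80, 80]
324 0.6492 [71, 74, 75]
```

Row profile: the cap top spans x 0.605–0.634, so its centre is 0.6195 against TCP 0.6192. The grasp is centred, so I'll close and carry it.

>>> step_arm:
  increments:
    - [[0, 0, 0], [0, 0, 0], 1]
    - [[0, 0, 0], [0, 0, 0], 1]
    - [[0, 0, 0], [0, 0, 0], 1]
    - [[0, 0, 0], [0, 0, 0], 1]
    - [[0, 0, -0.6], [0, 0, 0], 1]
    - [[0, 0, -0.9], [0, 0, 0], 1]
    - [[0.3, 0.3, -0.9], [0, 0, 0], 1]
    - [[0.5, 0.8, 0], [0, 0, 0], 1]

```text
time: 13.98
position: [0.5908, -0.2786, 0.1661]
tcp_rot: [0.007, 0.001, 1.0, -0.005]
force: [2.2, -1.2, 0.6]
width: 0.0257
grasp_force: 59.3
```

>>> step_arm:
  increments:
    - [[0.5, 0.8, 0], [0, 0, 0], 1]
    - [[0.5, 0.85, 0], [0, 0, 0], 1]
    - [[0.24, 0.9, 0], [0, 0, 0], 1]
    - [[0, 0.9, 0], [0, 0, 0], 1]
    - [[0, 0.9, 0.3], [0, 0, 0], 1]
    - [[0, 0.78, 0.7], [0, 0, 0], 1]
    - [[0, 0, 0], [0, 0, 0], 1]
    - [[0, 0, 0], [0, 0, 0], 1]

```text
time: 14.65
position: [0.5351, -0.0654, 0.1169]
tcp_rot: [-0.002, -0.002, 1.0, 0.001]
force: [1.0, 0.9, -1.4]
width: 0.0257
grasp_force: 59.4
```

>>> step_arm:
  increments:
    - [[0, 0, 0], [0, 0, 0], 1]
    - [[0, 0, 0], [0, 0, 0], 1]
    - [[0, 0, 0], [0, 0, 0], 1]

```text
time: 14.9
position: [0.5375, -0.0691, 0.1192]
tcp_rot: [0.001, 0.001, 1.0, -0.0]
force: [0.2, 1.2, -1.0]
width: 0.0254
grasp_force: 59.4
```

>>> step_arm:
  increments:
    - [[0, 0.025, 0.3], [0, 0, 0], 1]
    - [[0, 0, 0.27], [0, 0, 0], 1]
    - [[0, 0, 0], [0, 0, 0], 1]
    - [[0, 0, 0], [0, 0, 0], 1]
    - [[0, 0, 0.1], [0, 0, 0], 1]
    - [[0, 0, 0.1], [0, 0, 0], 1]
    - [[0, 0, 0], [0, 0, 0], 1]

```text
time: 15.48
position: [0.5364, -0.0667, 0.087]
tcp_rot: [-0.0, -0.0, 1.0, 0.0]
force: [0.3, 0.3, -1.9]
width: 0.026
grasp_force: 59.4
```

>>> step_arm:
  increments:
    - [[0, 0, 0.1], [0, 0, 0], 1]
    - [[0, 0, 0.1], [0, 0, 0], 1]
    - [[0, 0, 0], [0, 0, 0], 1]
    - [[0, 0, 0], [0, 0, 0], 1]

```text
time: 15.82
position: [0.5365, -0.0666, 0.0793]
tcp_rot: [-0.0, -0.0, 1.0, 0.0]
force: [0.3, 0.2, -1.6]
width: 0.0257
grasp_force: 59.4
```

>>> step_arm:
  increments:
    - [[0, 0, 0], [0, 0, 0], 0.5]
    - [[0, 0, 0], [0, 0, 0], 0.2]
    - [[0, 0, -0.4], [0, 0, 0], 0.2]
    - [[0, 0, -0.8], [0, 0, -0.14], 0.1]
    - [[0.57, -0.765, -0.4], [0, 0, 0], 0]
    - [[0.57, -0.765, 0], [0, 0, 0], 0]
    - [[0.57, -0.765, 0], [0, 0, 0], 0]
    - [[0.57, -0.765, 0], [0, 0, 0], 0]

```text
time: 16.48
position: [0.4467, -0.1914, 0.1446]
tcp_rot: [0.001, -0.008, 1.0, -0.001]
force: [0.8, -0.6, -0.6]
width: 0.0852
grasp_force: 0.0
```

>>> step_arm:
  increments:
    - [[0.57, -0.765, 0.3], [0, 0, 0], 0]
    - [[0, 0, 0.7], [0, 0, 0], 0]
    - [[0, 0, 0.5], [0, 0, 0], 0]
    - [[0, 0, 0], [0, 0, 0], 0.1]
    - [[0, 0, 0], [0, 0, 0], 0.1]
    - [[0, 0, 0], [0, 0, 0], 0.1]
    - [[0, 0, 0], [0, 0, 0], 0.1]

```text
time: 17.07
position: [0.426, -0.2216, 0.085]
tcp_rot: [0.001, -0.008, 1.0, -0.001]
force: [0.4, -1.0, 0.1]
width: 0.0765
grasp_force: 0.0
```

```bash
cat > prof.py <<'E'
# find the held/approached cap's top: row profile along the finger mid plane at height Z
from h import *
import sys
Z=float(sys.argv[1]);f=sys.argv[2] if len(sys.argv)>2 else None
c=cap('wrist',f);o=bot.get_obs();p=o['position']
g=cv2.GaussianBlur(c['frame'],(5,3),0).astype(int)
print(round(o['time'],2),p.round(4),np.round(o['tcp_rot'],4),round(o['width'],4),np.round(o['force'],1))
uc=proj(c,np.array([p[0],p[1],Z]),True)
print('tcp px',np.round(uc,1))
u=int(uc[0])
for r in range(int(uc[1])-70,min(int(uc[1])+45,335),4):
    q=onz(c,u,r,Z,True);print(r,round(q[0],4),g[r,u].tolist(),end=' | ')
print()
r=int(uc[1])-6
for k in range(u-60,u+61,5):
    q=onz(c,k,r,Z,True);print(k,round(q[1],4),g[r,k].tolist(),end=' | ')
E
python3 prof.py .056
```

```text
17.12 [ 0.426  -0.2215  0.085 ] [ 1.0e-03 -7.7e-03  1.0e+00 -9.0e-04] 0.0771 [-0.8 -0.5  0. ]
tcp px [319.6 256.3]
186 0.3867 [77, 79, 79] | 190 0.3888 [74, 75, 75] | 194 0.3908 [75, 76, 76] | 198 0.3929 [89, 91, 90] | 202 0.395 [141, 144, 147] | 206 0.3972 [142, 144, 150] | 210 0.3993 [140, 142, 148] | 214 0.4015 [28, 37, 59] | 218 0.4037 [17, 30, 56] | 222 0.4059 [17, 29, 57] | 226 0.4081 [22, 44, 87] | 230 0.4104 [29, 55, 109] | 234 0.4127 [30, 56, 111] | 238 0.415 [28, 55, 109] | 242 0.4173 [27, 51, 99] | 246 0.4197 [18, 37, 73] | 250 0.4221 [19, 37, 73] | 254 0.4245 [18, 37, 73] | 258 0.427 [20, 37, 73] | 262 0.4295 [20, 37, 74] | 266 0.4321 [20, 37, 73] | 270 0.4346 [78, 84, 101] | 274 0.4373 [143, 145, 151] | 278 0.4399 [139, 142, 148] | 282 0.4427 [139, 141, 147] | 286 0.4454 [141, 144, 150] | 290 0.4482 [141, 143, 149] | 294 0.4511 [141, 143, 149] | 298 0.454 [141, 143, 150] | 
259 -0.2543 [99, 101, 103] | 264 -0.2515 [100, 101, 103] | 269 -0.2488 [100, 101, 103] | 274 -0.246 [99, 100, 102] | 279 -0.2433 [99, 101, 103] | 284 -0.2406 [100, 101, 103] | 289 -0.2379 [97, 98, 100] | 294 -0.2352 [99, 101, 100] | 299 -0.2326 [49, 56, 75] | 304 -0.2299 [21, 39, 77] | 309 -0.2272 [26, 48, 96] | 314 -0.2246 [21, 39, 76] | 319 -0.2219 [19, 37, 73] | 324 -0.2192 [20, 37, 73] | 329 -0.2166 [19, 37, 73] | 334 -0.2139 [20, 37, 74] | 339 -0.2112 [17, 36, 73] | 344 -0.2086 [19, 37, 73] | 349 -0.2059 [51, 57, 75] | 354 -0.2032 [98, 100, 100] | 359 -0.2005 [95, 97, 98] | 364 -0.1978 [99, 100, 103] | 369 -0.195 [100, 101, 103] | 374 -0.1923 [100, 101, 103] | 379 -0.1895 [99, 101, 103] |
```

>>> step_arm:
  increments:
    - [[0.125, 0.055, 0.3], [0, 0, 0], 0.1]
    - [[0, 0, 0.25], [0, 0, 0], 0.1]
    - [[0, 0, 0], [0, 0, 0], 0.1]
    - [[0, 0, 0], [0, 0, 0], 0.2]
    - [[0, 0, 0], [0, 0, 0], 0.3]
    - [[0, 0, 0], [0, 0, 0], 1]
    - [[0, 0, 0], [0, 0, 0], 1]
    - [[0, 0, 0], [0, 0, 0], 1]

```text
time: 17.78
position: [0.4204, -0.2196, 0.0623]
tcp_rot: [0.001, -0.007, 1.0, -0.001]
force: [-1.0, 0.7, 3.8]
width: 0.027
grasp_force: 58.2
```

>>> step_arm:
  increments:
    - [[0, 0, 0], [0, 0, 0], 1]
    - [[0, 0, 0], [0, 0, 0], 1]

```text
time: 17.95
position: [0.4204, -0.2196, 0.0623]
tcp_rot: [0.001, -0.007, 1.0, -0.001]
force: [0.8, 1.0, 6.1]
width: 0.027
grasp_force: 58.6
```

```bash
python3 prof.py .056 | head -3 | cut -c1-1400
```

```text
18.0 [ 0.4204 -0.2196  0.0623] [ 7.0e-04 -7.1e-03  1.0e+00 -5.0e-04] 0.027 [-1.2  1.1  5.4]
tcp px [319.6 279.4]
209 0.3848 [76, 78, 77] | 213 0.3866 [77, 79, 79] | 217 0.3884 [76, 77, 77] | 221 0.3903 [78, 79, 78] | 225 0.3922 [136, 139, 139] | 229 0.3941 [147, 150, 154] | 233 0.396 [147, 150, 155] | 237 0.398 [120, 124, 131] | 241 0.3999 [15, 27, 56] | 245 0.4019 [15, 28, 57] | 249 0.404 [14, 25, 53] | 253 0.406 [17, 28, 53] | 257 0.4081 [19, 35, 68] | 261 0.4102 [19, 38, 76] | 265 0.4123 [21, 38, 77] | 269 0.4145 [20, 39, 76] | 273 0.4167 [19, 38, 76] | 277 0.419 [22, 39, 76] | 281 0.4213 [19, 37, 76] | 285 0.4236 [21, 39, 77] | 289 0.426 [18, 38, 75] | 293 0.4284 [22, 39, 76] | 297 0.4308 [20, 38, 76] | 301 0.4333 [24, 40, 75] | 305 0.4359 [140, 142, 150] | 309 0.4385 [146, 149, 155] | 313 0.4411 [147, 149, 155] | 317 0.4438 [146, 148, 155] | 321 0.4466 [147, 149, 155] |
```

>>> step_arm:
  increments:
    - [[0, 0, -0.8], [0, 0, 0], 1]
    - [[0, 0, -0.9], [0, 0, 0], 1]
    - [[0, 0, -0.9], [0, 0, 0], 1]
    - [[-0.6, 0.7, 0], [0, 0, 0], 1]
    - [[-0.7, 0.7, 0], [0, 0, 0], 1]
    - [[-0.7, 0.7, 0], [0, 0, 0], 1]
    - [[-0.7, 0.7, 0], [0, 0, 0], 1]
    - [[-0.7, 0.7, 0], [0, 0, 0], 1]

```text
time: 18.67
position: [0.5546, -0.0758, 0.1656]
tcp_rot: [-0.0, -0.007, 1.0, -0.0]
force: [0.5, -1.3, -1.4]
width: 0.0267
grasp_force: 59.0
```

>>> step_arm:
  increments:
    - [[-0.7, 0.8, 0], [0, 0, 0], 1]
    - [[-0.7, 0.8, 0.2], [0, 0, 0], 1]
    - [[0, 0.6, 0.4], [0, 0, 0], 1]
    - [[0, 0, 0.3], [0, 0, 0], 1]
    - [[0, 0, 0], [0, 0, 0], 1]
    - [[0, 0, 0], [0, 0, 0], 1]
    - [[0, 0, 0], [0, 0, 0], 1]
    - [[0, 0, 0], [0, 0, 0], 1]

```text
time: 19.33
position: [0.6075, 0.0086, 0.131]
tcp_rot: [0.001, -0.006, 1.0, -0.0]
force: [1.1, -0.4, -0.5]
width: 0.0268
grasp_force: 58.9
```

>>> step_arm:
  increments:
    - [[-0.17, 0.06, 0.4], [0, 0, 0], 1]
    - [[0, 0, 0.5], [0, 0, 0], 1]
    - [[0, 0, 0], [0, 0, 0], 1]
    - [[0, 0, 0], [0, 0, 0], 1]
    - [[0, 0, 0], [0, 0, 0], 1]

```text
time: 19.75
position: [0.6142, 0.0115, 0.0951]
tcp_rot: [0.001, -0.007, 1.0, -0.0]
force: [0.2, 0.5, -0.6]
width: 0.0269
grasp_force: 58.9
```

>>> step_arm:
  increments:
    - [[0, -0.01, 0.1], [0, 0, 0], 1]
    - [[0, 0, 0.1], [0, 0, 0], 1]
    - [[0, 0, 0.1], [0, 0, 0], 1]
    - [[0, 0, 0], [0, 0, 0], 1]
    - [[0, 0, 0], [0, 0, 0], 1]

```text
time: 20.17
position: [0.6135, 0.0119, 0.0816]
tcp_rot: [-0.0, -0.007, 1.0, 0.0]
force: [-0.5, -0.4, -0.4]
width: 0.0267
grasp_force: 58.9
```

>>> step_arm:
  increments:
    - [[0, 0, 0.1], [0, 0, 0], 1]
    - [[0, 0, 0], [0, 0, 0], 1]
    - [[0, 0, 0], [0, 0, 0], 0.5]
    - [[0, 0, 0], [0, 0, 0], 0.2]
    - [[0, 0, -0.5], [0, 0, 0], 0.2]
    - [[0, 0, -0.9], [0, 0, 0], 0.2]
    - [[0.5, -0.8, -0.4], [0, 0, 0], 0]
    - [[0.5, -0.8, 0], [0, 0, 0], 0]

```text
time: 20.83
position: [0.5777, -0.0528, 0.1547]
tcp_rot: [0.005, -0.009, 1.0, -0.001]
force: [0.4, -1.5, -0.4]
width: 0.0852
grasp_force: 0.0
```

>>> step_arm:
  increments:
    - [[0.5, -0.85, 0], [0, 0, 0], 0]
    - [[0.5, -0.85, 0], [0, 0, 0], 0]
    - [[0.5, -0.85, 0], [0, 0, 0], 0]
    - [[0.5, -0.85, 0], [0, 0, 0], 0]
    - [[0.5, -0.85, 0], [0, 0, 0], 0]
    - [[0.5, -0.85, 0], [0, 0, 0], 0]
    - [[0.5, -0.85, 0], [0, 0, 0], 0]
    - [[0.5, -0.8, 0.3], [0, 0, 0], 0]

```text
time: 21.5
position: [0.4185, -0.3281, 0.1402]
tcp_rot: [0.002, -0.007, 1.0, -0.002]
force: [1.1, -0.5, 0.5]
width: 0.0855
grasp_force: 0.0
```

>>> step_arm:
  increments:
    - [[0, 0, 0.6], [0, 0, 0], 0]
    - [[0, 0, 0.5], [0, 0, 0], 0.1]
    - [[0, 0, 0], [0, 0, 0], 0.1]
    - [[0, 0, 0], [0, 0, 0], 0.1]
    - [[0, 0, 0], [0, 0, 0], 0.1]
    - [[0, 0, 0], [0, 0, 0], 0.1]

```text
time: 22.0
position: [0.4196, -0.3253, 0.0954]
tcp_rot: [0.001, -0.008, 1.0, -0.001]
force: [0.3, -0.6, 0.6]
width: 0.0766
grasp_force: 0.0
```

```bash
python3 prof.py .056; python3 look.py .056 .3 .72 -.42 -.13
```

```text
22.05 [ 0.4196 -0.3253  0.0954] [ 9.0e-04 -7.7e-03  1.0e+00 -1.1e-03] 0.0767 [ 0.7 -0.6 -0.2]
tcp px [319.5 247.6]
177 0.3783 [72, 74, 73] | 181 0.3805 [74, 76, 75] | 185 0.3827 [85, 86, 86] | 189 0.3849 [140, 142, 145] | 193 0.3871 [142, 145, 151] | 197 0.3893 [136, 138, 145] | 201 0.3916 [19, 31, 56] | 205 0.3938 [16, 29, 55] | 209 0.3961 [17, 33, 67] | 213 0.3985 [29, 55, 108] | 217 0.4008 [31, 56, 112] | 221 0.4032 [30, 57, 111] | 225 0.4055 [26, 54, 109] | 229 0.4079 [29, 56, 110] | 233 0.4104 [28, 54, 109] | 237 0.4129 [28, 54, 109] | 241 0.4154 [24, 49, 100] | 245 0.4179 [20, 38, 74] | 249 0.4205 [18, 37, 73] | 253 0.4231 [36, 46, 74] | 257 0.4257 [100, 101, 103] | 261 0.4284 [130, 132, 138] | 265 0.4311 [143, 145, 151] | 269 0.4338 [142, 144, 150] | 273 0.4366 [142, 144, 150] | 277 0.4395 [142, 144, 150] | 281 0.4424 [142, 144, 151] | 285 0.4453 [133, 132, 138] | 289 0.4483 [70, 27, 43] | 
259 -0.3599 [141, 143, 149] | 264 -0.357 [99, 100, 103] | 269 -0.3541 [100, 101, 103] | 274 -0.3512 [101, 102, 104] | 279 -0.3483 [100, 101, 104] | 284 -0.3455 [94, 95, 95] | 289 -0.3426 [86, 89, 93] | 294 -0.3398 [23, 44, 88] | 299 -0.3369 [24, 45, 89] | 304 -0.3341 [26, 46, 90] | 309 -0.3313 [22, 44, 89] | 314 -0.3285 [23, 46, 90] | 319 -0.3257 [24, 49, 100] | 324 -0.3229 [21, 38, 74] | 329 -0.32 [22, 38, 74] | 334 -0.3172 [20, 37, 73] | 339 -0.3144 [70, 74, 84] | 344 -0.3116 [97, 99, 99] | 349 -0.3087 [98, 100, 101] | 354 -0.3059 [100, 101, 103] | 359 -0.303 [101, 102, 104] | 364 -0.3002 [100, 102, 103] | 369 -0.2973 [100, 101, 104] | 374 -0.2944 [101, 102, 104] | 379 -0.2915 [100, 101, 103] | sq [ 406.4 -328.6] [18.1 25.6] 0.9 [313.9 226.3] [ 406.1 -328.5] 14.9
22.1 [ 0.4194 -0.3252  0.0952] 0.0771 [ 0.5 -0.2  1.8]
```

>>> step_arm:
  increments:
    - [[0.23, -0.07, 0.3], [0, 0, 0], 0.1]
    - [[0, 0, 0.3], [0, 0, 0], 0.1]
    - [[0, 0, 0.22], [0, 0, 0], 0.1]
    - [[0, 0, 0], [0, 0, 0], 0.2]
    - [[0, 0, 0], [0, 0, 0], 0.2]
    - [[0, 0, 0], [0, 0, 0], 1]
    - [[0, 0, 0], [0, 0, 0], 1]
    - [[0, 0, 0], [0, 0, 0], 1]

```text
time: 22.77
position: [0.4098, -0.3283, 0.0617]
tcp_rot: [0.0, -0.007, 1.0, -0.0]
force: [0.4, -0.4, -0.4]
width: 0.0329
grasp_force: 0.0
```

>>> step_arm:
  increments:
    - [[0, 0, 0], [0, 0, 0], 1]
    - [[0, 0, 0], [0, 0, 0], 1]

```text
time: 22.93
position: [0.4098, -0.3282, 0.0618]
tcp_rot: [0.0, -0.007, 1.0, -0.0]
force: [0.0, 0.7, 5.0]
width: 0.0266
grasp_force: 59.7
```

```bash
python3 prof.py .056 w9.png| head -3 | cut -c1-1400
```

```text
22.98 [ 0.4097 -0.3282  0.0618] [ 5.0e-04 -7.1e-03  1.0e+00 -5.0e-04] 0.027 [-1.   1.6  6. ]
tcp px [319.6 280. ]
209 0.374 [75, 76, 75] | 213 0.3758 [75, 77, 77] | 217 0.3776 [76, 77, 77] | 221 0.3795 [80, 81, 80] | 225 0.3814 [137, 140, 139] | 229 0.3833 [145, 147, 151] | 233 0.3852 [144, 147, 151] | 237 0.3871 [112, 115, 122] | 241 0.3891 [16, 28, 55] | 245 0.3911 [15, 28, 56] | 249 0.3931 [17, 28, 54] | 253 0.3951 [16, 27, 51] | 257 0.3972 [18, 34, 68] | 261 0.3993 [20, 37, 74] | 265 0.4014 [20, 37, 75] | 269 0.4036 [20, 38, 75] | 273 0.4058 [19, 38, 75] | 277 0.4081 [19, 37, 74] | 281 0.4103 [20, 38, 75] | 285 0.4126 [20, 38, 75] | 289 0.415 [21, 38, 74] | 293 0.4174 [22, 38, 74] | 297 0.4198 [19, 36, 73] | 301 0.4223 [27, 41, 75] | 305 0.4249 [137, 140, 147] | 309 0.4275 [144, 146, 153] | 313 0.4301 [144, 145, 152] | 317 0.4328 [144, 146, 152] | 321 0.4356 [140, 142, 148] |
```

>>> step_arm:
  increments:
    - [[0, 0, -0.8], [0, 0, 0], 1]
    - [[0, 0, -0.9], [0, 0, 0], 1]
    - [[0, 0, -0.9], [0, 0, 0], 1]
    - [[-0.33, 0.842, 0], [0, 0, 0], 1]
    - [[-0.33, 0.842, 0], [0, 0, 0], 1]
    - [[-0.33, 0.842, 0], [0, 0, 0], 1]
    - [[-0.33, 0.842, 0], [0, 0, 0], 1]
    - [[-0.33, 0.842, 0], [0, 0, 0], 1]

```text
time: 23.65
position: [0.473, -0.1571, 0.165]
tcp_rot: [-0.0, -0.007, 1.0, 0.0]
force: [0.4, 0.1, -1.3]
width: 0.0267
grasp_force: 59.7
```

>>> step_arm:
  increments:
    - [[-0.33, 0.842, 0], [0, 0, 0], 1]
    - [[-0.33, 0.842, 0], [0, 0, 0], 1]
    - [[-0.33, 0.842, 0], [0, 0, 0], 1]
    - [[-0.33, 0.842, 0], [0, 0, 0], 1]
    - [[-0.33, 0.842, 0.3], [0, 0, 0], 1]
    - [[0, 0, 0.5], [0, 0, 0], 1]
    - [[0, 0, 0], [0, 0, 0], 1]
    - [[0, 0, 0], [0, 0, 0], 1]

```text
time: 24.32
position: [0.5352, 0.0111, 0.1319]
tcp_rot: [-0.002, -0.008, 1.0, 0.0]
force: [0.1, -0.4, -0.2]
width: 0.0267
grasp_force: 59.7
```

>>> step_arm:
  increments:
    - [[0, 0, 0], [0, 0, 0], 1]
    - [[0, 0, 0], [0, 0, 0], 1]

```text
time: 24.48
position: [0.5369, 0.0095, 0.134]
tcp_rot: [0.001, -0.006, 1.0, -0.0]
force: [-1.0, 0.2, -0.1]
width: 0.0269
grasp_force: 59.7
```

>>> step_arm:
  increments:
    - [[0, 0.01, 0.5], [0, 0, 0], 1]
    - [[0, 0, 0.5], [0, 0, 0], 1]
    - [[0, 0, 0], [0, 0, 0], 1]
    - [[0, 0, 0], [0, 0, 0], 1]
    - [[0, 0, 0], [0, 0, 0], 1]
    - [[0, 0, 0.1], [0, 0, 0], 1]
    - [[0, 0, 0.1], [0, 0, 0], 1]
    - [[0, 0, 0], [0, 0, 0], 1]

```text
time: 25.15
position: [0.5365, 0.011, 0.0851]
tcp_rot: [0.0, -0.007, 1.0, -0.0]
force: [-1.0, -0.5, -1.1]
width: 0.027
grasp_force: 60.1
```

>>> step_arm:
  increments:
    - [[0, 0, 0.1], [0, 0, 0], 1]
    - [[0, 0, 0.09], [0, 0, 0], 1]
    - [[0, 0, 0], [0, 0, 0], 1]
    - [[0, 0, 0], [0, 0, 0], 0.5]
    - [[0, 0, 0], [0, 0, 0], 0.2]
    - [[0, 0, -0.5], [0, 0, 0], 0.2]
    - [[0, 0, -0.9], [0, 0, 0], 0.2]
    - [[-0.1, -0.6, -0.6], [0, 0, 0], 0]

```text
time: 25.82
position: [0.5401, -0.01, 0.1591]
tcp_rot: [-0.0, -0.009, 1.0, 0.001]
force: [0.8, 0.6, 0.4]
width: 0.0784
grasp_force: 0.0
```

>>> step_arm:
  increments:
    - [[-0.1, -0.9, -0.4], [0, 0, 0], 0]
    - [[-0.1, -0.9, 0], [0, 0, 0], 0]
    - [[-0.1, -0.9, 0], [0, 0, 0], 0]
    - [[-0.1, -0.9, 0], [0, 0, 0], 0]
    - [[-0.1, -0.9, 0], [0, 0, 0], 0]
    - [[-0.1, -0.9, 0], [0, 0, 0], 0]
    - [[0, -0.9, 0], [0, 0, 0], 0]
    - [[0, -0.6, 0], [0, 0, 0], 0]

```text
time: 26.48
position: [0.5687, -0.2921, 0.1735]
tcp_rot: [0.0, -0.006, 1.0, -0.001]
force: [-0.5, -0.2, 0.6]
width: 0.0856
grasp_force: 0.0
```

>>> step_arm:
  increments:
    - [[0, 0, 0], [0, 0, 0], 0]
    - [[0, 0, 0], [0, 0, 0], 0]
    - [[0, 0, 0], [0, 0, 0], 0]

```text
time: 26.73
position: [0.5686, -0.2879, 0.1732]
tcp_rot: [-0.0, -0.007, 1.0, 0.0]
force: [-0.6, 0.3, 0.3]
width: 0.0856
grasp_force: 0.0
```

```bash
python3 look.py .056 .3 .72 -.42 -.13
python3 - <<'E'
from h import *
c=cap('wrist','o1.png');h=cv2.cvtColor(c['frame'],cv2.COLOR_RGB2HSV)
m=cv2.inRange(h,(160,90,40),(179,255,255))|cv2.inRange(h,(55,100,40),(85,255,255));m[300:]=0
n,l,s,ce=cv2.connectedComponentsWithStats(m)
for i in range(1,n):
    if s[i][4]>300:
        ct=max(cv2.findContours((l==i).astype(np.uint8),0,cv2.CHAIN_APPROX_NONE)[0],key=len)[:,0]
        P=np.array([onz(c,u,v,.034,True)[:2] for u,v in ct]);r=cv2.minAreaRect((P*1e3).astype(np.float32));print(np.round(r[0],1),np.round(r[1],1),r[2],cv2.boxPoints(r).round().tolist())
E
```

```text
ob [ 516.5 -315.7] [25.5 25.7] 43.1 [283.3 138. ] [ 516.3 -315.8] 16.7
26.7833 [ 0.5687 -0.2873  0.1733] 0.0853 [-0.  -0.2  0. ]
[ 516.4 -315. ] [60.7 36.4] 43.85710525512695 [[482.0, -323.0], [507.0, -349.0], [551.0, -307.0], [526.0, -281.0]]
```

>>> step_arm:
  increments:
    - [[0.66, -0.35, 0], [0, 0, 0], 0]
    - [[0.66, -0.33, 0], [0, 0, 0], 0]
    - [[0, 0, 0.3], [0, 0, 0.92], 0]
    - [[0, 0, 0.3], [0, 0, 0.92], 0]
    - [[0, 0, 0.3], [0, 0, 0.92], 0]
    - [[0, 0, 0.3], [0, 0, 0.92], 0]
    - [[0, 0, 0.3], [0, 0, 0.92], 0]
    - [[0, 0, 0.3], [0, 0, 0.92], 0]

```text
time: 27.5
position: [0.5168, -0.3149, 0.1013]
tcp_rot: [0.0, 0.267, 0.964, 0.0]
force: [0.4, 0.4, 0.3]
width: 0.0855
grasp_force: 0.0
```

>>> step_arm:
  increments:
    - [[0, 0, 0.2], [0, 0, 0.92], 0.1]
    - [[0, 0, 0.1], [0, 0, 0.92], 0.1]
    - [[0, 0, 0], [0, 0, 0.91], 0.1]
    - [[0, 0, 0], [0, 0, 0], 0.1]
    - [[0, 0, 0], [0, 0, 0], 0.1]
    - [[0, 0, 0], [0, 0, 0], 0.1]

```text
time: 28.0
position: [0.5168, -0.3158, 0.0899]
tcp_rot: [0.0, 0.394, 0.919, -0.0]
force: [0.8, -0.5, 0.1]
width: 0.0765
grasp_force: 0.0
```

```bash
cat > tprof.py <<'E'
# cap edges along tool axes through the TCP: distances in tool x and y (m)
from h import *
import sys
from scipy.spatial.transform import Rotation as Rn
Z=float(sys.argv[1]);f=sys.argv[2] if len(sys.argv)>2 else None
c=cap('wrist',f);o=bot.get_obs();p=o['position'];q=o['tcp_rot'];R=Rn.from_quat([q[1],q[2],q[3],q[0]]).as_matrix()
print(round(o['time'],2),p.round(4),np.round(q,4),'yaw',round(np.arctan2(R[1,0],R[0,0]),4),round(o['width'],4),np.round(o['force'],1))
g=cv2.GaussianBlur(c['frame'],(3,3),0)
for ax in (0,1):
    for s in np.arange(-26,27,2):
        w=p+R[:,ax]*s/1e3; w[2]=Z
        if ax==1: w=w+np.append(R[:2,0],0)*.004
        u,v=proj(c,w,True);u,v=int(round(u)),int(round(v))
        if 0<=v<400: print(s,g[v,u].tolist(),end='|')
    print()
E
python3 tprof.py .056; python3 look.py .056 .3 .72 -.42 -.13
```

```text
28.05 [ 0.5168 -0.316   0.0899] [ 3.000e-04  3.939e-01  9.191e-01 -1.000e-04] yaw 2.3318 0.077 [ 0.4  0.2 -0.1]
-26 [126, 128, 133]|-24 [126, 128, 134]|-22 [125, 127, 133]|-20 [124, 126, 132]|-18 [126, 128, 133]|-16 [125, 127, 133]|-14 [118, 122, 126]|-12 [43, 64, 49]|-10 [23, 57, 32]|-8 [22, 58, 31]|-6 [25, 58, 33]|-4 [24, 57, 32]|-2 [24, 58, 32]|0 [22, 57, 31]|2 [24, 58, 33]|4 [25, 58, 33]|6 [24, 59, 32]|8 [23, 57, 32]|10 [25, 59, 34]|12 [22, 56, 31]|14 [21, 52, 31]|16 [15, 38, 22]|18 [20, 41, 26]|20 [18, 40, 23]|22 [57, 35, 37]|24 [84, 28, 48]|26 [64, 21, 36]|
-26 [93, 70, 78]|-24 [87, 31, 50]|-22 [85, 28, 48]|-20 [86, 30, 50]|-18 [86, 29, 49]|-16 [87, 31, 51]|-14 [71, 34, 44]|-12 [23, 57, 33]|-10 [23, 56, 30]|-8 [25, 58, 34]|-6 [22, 57, 32]|-4 [26, 58, 33]|-2 [24, 58, 32]|0 [25, 58, 33]|2 [23, 57, 32]|4 [21, 57, 31]|6 [23, 57, 32]|8 [24, 58, 33]|10 [24, 58, 34]|12 [23, 56, 31]|14 [57, 42, 39]|16 [87, 29, 50]|18 [86, 30, 49]|20 [87, 31, 50]|22 [86, 27, 49]|24 [86, 30, 49]|26 [81, 36, 52]|
ob [ 516.1 -314.9] [25.9 25.1] 43.5 [319.4 249.7] [ 516.3 -314.8] 17.6
28.1 [ 0.5167 -0.3161  0.0899] 0.077 [-0.2 -0.5 -0.5]
```

>>> step_arm:
  increments:
    - [[0.03, 0, 0.3], [0, 0, 0], 0.1]
    - [[0, 0, 0.3], [0, 0, 0], 0.1]
    - [[0, 0, 0.07], [0, 0, 0], 0.3]
    - [[0, 0, 0], [0, 0, 0], 0.4]
    - [[0, 0, 0], [0, 0, 0], 1]
    - [[0, 0, 0], [0, 0, 0], 1]
    - [[0, 0, 0], [0, 0, 0], 1]
    - [[0, 0, 0], [0, 0, 0], 1]

```text
time: 28.77
position: [0.5159, -0.3159, 0.0632]
tcp_rot: [0.001, 0.395, 0.919, -0.0]
force: [0.4, 0.1, 1.0]
width: 0.0267
grasp_force: 59.7
```

```bash
python3 tprof.py .056 | head -2
```

```text
28.82 [ 0.5159 -0.3159  0.0632] [ 6.000e-04  3.953e-01  9.186e-01 -2.000e-04] yaw 2.3288 0.0264 [0.5 0.7 1.2]
-26 [125, 127, 133]|-24 [126, 127, 133]|-22 [125, 128, 133]|-20 [126, 128, 133]|-18 [126, 128, 133]|-16 [126, 128, 134]|-14 [106, 110, 112]|-12 [25, 57, 31]|-10 [26, 58, 33]|-8 [23, 57, 32]|-6 [22, 56, 31]|-4 [24, 57, 32]|-2 [25, 58, 33]|0 [24, 58, 32]|2 [23, 58, 33]|4 [24, 58, 32]|6 [24, 58, 33]|8 [23, 57, 32]|10 [22, 57, 32]|12 [25, 56, 31]|14 [16, 43, 23]|16 [17, 38, 22]|18 [16, 40, 23]|20 [18, 40, 23]|22 [37, 41, 30]|24 [86, 28, 49]|26 [73, 24, 42]|
```

>>> step_arm:
  increments:
    - [[0, 0, -0.8], [0, 0, 0], 1]
    - [[0, 0, -0.9], [0, 0, -0.6], 1]
    - [[0, 0, -0.9], [0, 0, -0.96], 1]
    - [[0, 0, 0], [0, 0, -0.96], 1]
    - [[0, 0, 0], [0, 0, -0.96], 1]
    - [[0, 0, 0], [0, 0, -0.96], 1]
    - [[0, 0, 0], [0, 0, -0.96], 1]
    - [[0, 0, 0], [0, 0, -0.96], 1]

```text
time: 29.48
position: [0.5154, -0.3154, 0.1667]
tcp_rot: [-0.0, 0.086, 0.996, 0.0]
force: [-0.4, -0.9, -1.8]
width: 0.0269
grasp_force: 59.5
```

>>> step_arm:
  increments:
    - [[0, 0, 0], [0, 0, -0.96], 1]
    - [[0, 0, 0], [0, 0, -0.96], 1]
    - [[0, 0.7, 0], [0, 0, 0], 1]
    - [[-0.06, 0.9, 0], [0, 0, 0], 1]
    - [[-0.06, 0.9, 0], [0, 0, 0], 1]
    - [[-0.06, 0.9, 0], [0, 0, 0], 1]
    - [[-0.06, 0.9, 0], [0, 0, 0], 1]
    - [[-0.06, 0.9, 0], [0, 0, 0], 1]

```text
time: 30.15
position: [0.524, -0.1058, 0.1667]
tcp_rot: [-0.0, -0.007, 1.0, 0.0]
force: [0.5, 0.8, -0.3]
width: 0.0264
grasp_force: 59.6
```

>>> step_arm:
  increments:
    - [[-0.06, 0.9, 0], [0, 0, 0], 1]
    - [[-0.06, 0.9, 0], [0, 0, 0], 1]
    - [[-0.06, 0.9, 0], [0, 0, 0], 1]
    - [[-0.06, 0.9, 0], [0, 0, 0], 1]
    - [[-0.06, 0.9, 0], [0, 0, 0], 1]
    - [[0, 0.4, 0.4], [0, 0, 0], 1]
    - [[0, 0, 0.4], [0, 0, 0], 1]
    - [[0, 0, 0], [0, 0, 0], 1]

```text
time: 30.82
position: [0.5311, 0.0903, 0.1321]
tcp_rot: [-0.003, -0.009, 1.0, 0.0]
force: [-0.9, -0.3, -1.8]
width: 0.0265
grasp_force: 59.6
```

>>> step_arm:
  increments:
    - [[0, 0, 0], [0, 0, 0], 1]
    - [[0, 0, 0], [0, 0, 0], 1]
    - [[0, 0, 0], [0, 0, 0], 1]

```text
time: 31.07
position: [0.5342, 0.088, 0.1357]
tcp_rot: [0.001, -0.007, 1.0, -0.0]
force: [-0.3, 0.1, -0.2]
width: 0.0268
grasp_force: 59.6
```

Aim TCP at (0.5358, 0.088), settle just above the mouth, then lower.

>>> step_arm:
  increments:
    - [[-0.035, 0, 0.5], [0, 0, 0], 1]
    - [[0, 0, 0.5], [0, 0, 0], 1]
    - [[0, 0, 0], [0, 0, 0], 1]
    - [[0, 0, 0], [0, 0, 0], 1]
    - [[0, 0, 0], [0, 0, 0], 1]
    - [[0, 0, 0.1], [0, 0, 0], 1]
    - [[0, 0, 0.1], [0, 0, 0], 1]
    - [[0, 0, 0], [0, 0, 0], 1]

```text
time: 31.73
position: [0.5346, 0.0888, 0.0866]
tcp_rot: [-0.0, -0.008, 1.0, -0.0]
force: [-0.0, -0.4, -0.4]
width: 0.0267
grasp_force: 59.5
```

>>> step_arm:
  increments:
    - [[0, 0, 0.1], [0, 0, 0], 1]
    - [[0, 0, 0.09], [0, 0, 0], 1]
    - [[0, 0, 0], [0, 0, 0], 1]
    - [[0, 0, 0], [0, 0, 0], 0.5]
    - [[0, 0, 0], [0, 0, 0], 0.2]
    - [[0, 0, -0.5], [0, 0, 0], 0.2]
    - [[0, 0, -0.9], [0, 0, 0], 0.2]
    - [[0, 0, -0.9], [0, 0, 0], 0.1]

```text
time: 32.4
position: [0.5338, 0.0888, 0.1711]
tcp_rot: [-0.002, -0.008, 1.0, 0.0]
force: [0.9, -0.9, 0.1]
width: 0.0766
grasp_force: 0.0
```

>>> step_arm:
  increments:
    - [[-0.9, 0.2, -0.3], [0, 0, 0], 0]
    - [[-0.9, 0.2, -0.3], [0, 0, 0], 0]
    - [[-0.9, 0.2, 0], [0, 0, 0], 0]
    - [[-0.2, 0.2, 0], [0, 0, 0], 0]
    - [[0, 0, 0], [0, 0, 0], 0]
    - [[0, 0, 0], [0, 0, 0], 0]
    - [[0, 0, 0], [0, 0, 0], 0]
    - [[0, 0, 0], [0, 0, 0], 0]

```text
time: 33.07
position: [0.6492, 0.1222, 0.195]
tcp_rot: [-0.001, -0.008, 1.0, -0.0]
force: [-0.4, -0.8, -0.5]
width: 0.0854
grasp_force: 0.0
```

Run:
```python
from h import *
import pickle,packs
c=cap('wrist','l1.png');pickle.dump(c,open('l1.pkl','wb'));o=bot.get_obs();print(o['time'],o['position'],o['joints'].round(3))
for t in packs.caps(c,0.071,(.5,.65,-.12,.13)): print(*t)
u,v=[int(t) for t in proj(c,np.array([.573,.161,.03]),True)]
im=cv2.imread('pics/l1.png');print(u,v)
k=cv2.resize(im[max(0,v-35):v+35,u-40:u+40],(457,400),interpolation=cv2.INTER_CUBIC)
s=cv2.resize(im[:300,130:480],(466,400));cv2.imwrite('pics/l1c.png',np.hstack([s[:,:343+0] if 0 else cv2.resize(im[:300,130:480],(343,400)),k]))
```

```text
33.1167 [0.64935045 0.12219147 0.195231  ] [ 0.018  0.498  1.331 -0.     1.314 -1.568]
sq [537.4  11.3] [25.3 24.8] 0.2 [184.2  67.5] [537.6  11.7] 17.0
sq [614.8  12.2] [25.6 25.2] 2.9 [188.8 159.8] [614.6  12.2] 17.2
ob [534.5  88.2] [25.4 24.8] 0.9 [276.9  57.6] [534.6  88.5] 17.2
am [539.3 -52.2] [25.3 26.5] 80.9 [122.1  78.7] [538.8 -55.1] 15.8
am [610.9 -52.3] [26.8 25.6] 10.0 [127.  157.5] [611.2 -54.9] 15.6
363 106
```

View pics/l1c.png

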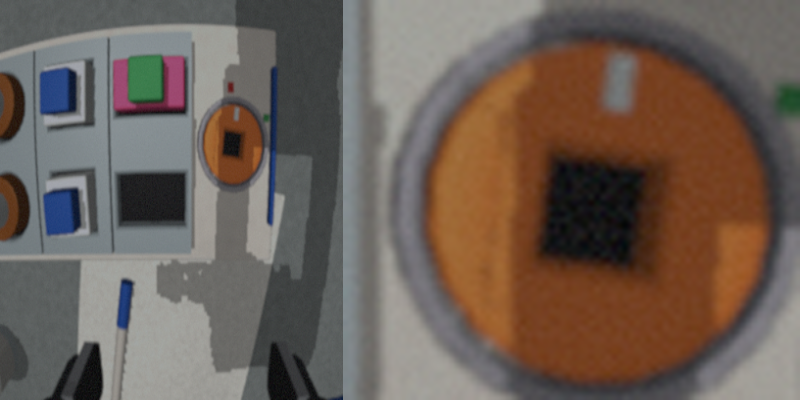

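All five packs are seated. On the knob the tick points up and slightly right, at crop (620,80); the red mark is above it and the green mark is to the right at (790,98). Next I'll measure the recess, then go to look at the key.

```bash
cat > lock.py <<'E'
from h import *
import pickle,sys
def lock(c,Z=.03):
    im=cv2.resize(c['frame'],None,fx=4,fy=4,interpolation=cv2.INTER_CUBIC);h=cv2.cvtColor(im,cv2.COLOR_RGB2HSV)
    w=lambda u,v,z:onz(c,(u-1.5)/4,(v-1.5)/4,z,True)
    u0,v0=proj(c,np.array([.573,.161,.03]),True);u0,v0=int(4*u0),int(4*v0);S=240
    roi=np.zeros(h.shape[:2],np.uint8);roi[max(0,v0-S):v0+S,u0-S:u0+S]=255
    def biggest(m):
        m=m&roi;n,l,s,ce=cv2.connectedComponentsWithStats(m);i=1+np.argmax(s[1:,4]);return (l==i).astype(np.uint8),ce[i],s[i,4]
    org,ce,_=biggest(cv2.inRange(h,(3,140,40),(20,255,255)))
    ct=max(cv2.findContours(org,0,cv2.CHAIN_APPROX_NONE)[0],key=len)[:,0]
    P=np.array([w(u,v,Z)[:2] for u,v in ct])*1e3
    el=cv2.fitEllipse(P.astype(np.float32));print('knob',np.round(el[0],1),np.round(el[1],1))
    H=np.zeros_like(org);cv2.fillPoly(H,[ct.reshape(-1,1,2)],255)
    dk,ce,_=biggest(cv2.inRange(im.max(2),0,45)&H)
    ct=max(cv2.findContours(dk,0,cv2.CHAIN_APPROX_NONE)[0],key=len)[:,0]
    P=np.array([w(u,v,Z)[:2] for u,v in ct])*1e3;r=cv2.minAreaRect(P.astype(np.float32));print('recess',np.round(r[0],1),np.round(r[1],1),round(r[2],1),'px',(ce/4).round(1))
    for nm,lo,hi,z in (('red1',(0,130,40),(4,255,255),.015),('red2',(172,130,40),(179,255,255),.015),('green',(55,80,30),(85,255,255),.015)):
        try: _,q,a=biggest(cv2.inRange(h,lo,hi));print(nm,(w(*q,z)*1e3).round(1),(q/4).round(1),a)
        except ValueError: pass
    tk=cv2.inRange(h,(0,0,70),(179,70,255))&H
    k=cv2.connectedComponentsWithStats(tk);
    for i in range(1,k[0]):
        if k[2][i,4]>60: print('tick',(w(*k[3][i],Z)*1e3).round(1),k[2][i,4])
    return ce/4
if __name__=='__main__':
    q=[]
    for f in sys.argv[1:]:
        c=pickle.load(open(f,'rb'));q.append(ray(c,*lock(c),True));print()
    print('tri',tri(q))
E
python3 lock.py l1.pkl n1.pkl n2.pkl
```

```text
knob [574.6 165.1] [52.1 55.5]
recess [573.7 164. ] [15.  15.8] 83.7 px [366.7 108. ]
red1 [532.6 163.9  15. ] [365.4  65.4] 373
red2 [531.9 163.8  15. ] [365.2  64.7] 16
green [552.6 200.2  15. ] [401.7  88.3] 320

knob [574.5 164.9] [52.7 55.4]
recess [572.8 162.5] [10.5 14.9] 83.5 px [427.6 133.6]
red1 [532.  162.8  15. ] [425.5  99.6] 184
red2 [530.7 161.2  15. ] [424.3  98.5] 10
green [551.8 200.6  15. ] [452.2 117.6] 113

knob [574.7 164.7] [52.2 55.1]
recess [574.6 162.6] [11.9 14.8] 83.2 px [431.9  81.2]
red1 [532.9 163.   15. ] [428.3  49. ] 193
red2 [534.3 161.4  15. ] [427.2  50. ] 10

tri [0.57417375 0.16571969 0.02239526]
```

>>> step_arm:
  increments:
    - [[0.4, 0.9, -0.4], [0, 0, 0], 0]
    - [[0.3, 0.9, -0.4], [0, 0, 0], 0]
    - [[0.3, 0.9, -0.4], [0, 0, 0], 0]
    - [[0.3, 0.9, -0.4], [0, 0, 0], 0]
    - [[0, 0.9, 0], [0, 0, 0], 0]
    - [[0, 0.9, 0], [0, 0, 0], 0]
    - [[0, 0.9, 0], [0, 0, 0], 0]
    - [[0, 0.9, 0], [0, 0, 0], 0]

```text
time: 33.78
position: [0.5935, 0.4102, 0.2597]
tcp_rot: [0.0, -0.007, 1.0, 0.0]
force: [0.4, -0.1, 1.0]
width: 0.0857
grasp_force: 0.0
```

>>> step_arm:
  increments:
    - [[0, 0, 0], [0, 0, 0], 0]
    - [[0, 0, 0], [0, 0, 0], 0]
    - [[0, 0, 0], [0, 0, 0], 0]
    - [[0, 0, 0], [0, 0, 0], 0]

```text
time: 34.12
position: [0.5944, 0.4075, 0.259]
tcp_rot: [0.0, -0.007, 1.0, -0.0]
force: [-0.3, -0.8, 0.1]
width: 0.085
grasp_force: 0.0
```

Run:
```python
from h import *
import pickle
c=cap('wrist','k1.png');pickle.dump(c,open('k1.pkl','wb'));print(bot.get_obs()['position'])
```

```text
[0.59463825 0.40730436 0.259139  ]
```

View pics/k1.png

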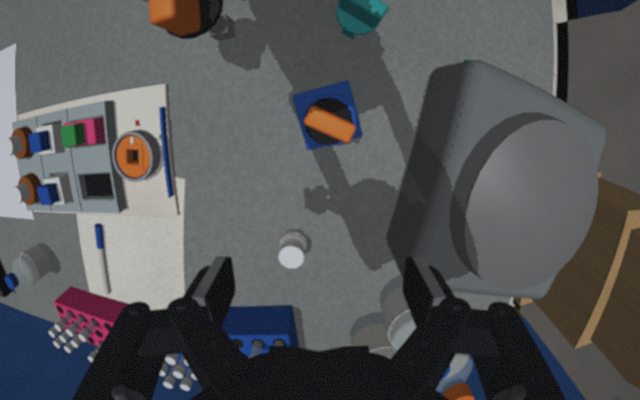

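The key handle is at (330,124) above the blue cup; the white jar at (291,250) stays clear. Now I'll measure the handle top.

```bash
cat > key.py <<'E'
from h import *
import pickle,sys
def key(c,Z=.136):
    im=cv2.resize(c['frame'],None,fx=4,fy=4,interpolation=cv2.INTER_CUBIC);h=cv2.cvtColor(im,cv2.COLOR_RGB2HSV)
    w=lambda u,v,z:onz(c,(u-1.5)/4,(v-1.5)/4,z,True)
    def rep(nm,m,Z,near,amin):
        n,l,s,ce=cv2.connectedComponentsWithStats(m)
        for i in range(1,n):
            if s[i,4]<amin: continue
            p=w(*ce[i],Z)
            if np.hypot(p[0]-.533,p[1]-.414)>near: continue
            ct=max(cv2.findContours((l==i).astype(np.uint8),0,cv2.CHAIN_APPROX_NONE)[0],key=len)[:,0]
            P=np.array([w(u,v,Z)[:2] for u,v in ct])*1e3;r=cv2.minAreaRect(P.astype(np.float32))
            print(nm,np.round(r[0],1),np.round(r[1],1),round(r[2],1),(ce[i]/4).round(1),int(s[i,4]/16),np.round(cv2.boxPoints(r)).tolist())
    v=h[...,2];o=cv2.inRange(h,(5,150,60),(18,255,255));
    rep('orange',o,Z,.06,1000)
    k=v[o>0];
    for t in (110,130,150,170,190): rep('top>%d'%t,o&cv2.inRange(v,t,255),Z,.05,1000)
    rep('black',cv2.inRange(v,0,38),.096,.05,2000)
if __name__=='__main__':
    for f in sys.argv[1:]: key(pickle.load(open(f,'rb')))
E
python3 key.py k1.pkl
```

```text
orange [531.8 414.6] [39.3 17.5] 66.4 [329.5 124.1] 1048 [[516.0, 400.0], [532.0, 393.0], [548.0, 429.0], [532.0, 436.0]]
top>110 [532.  414.6] [39.1 16. ] 66.7 [329.8 124.6] 972 [[517.0, 400.0], [532.0, 394.0], [547.0, 429.0], [532.0, 436.0]]
top>130 [532.  414.6] [38.8 15.2] 66.6 [330.2 124.9] 918 [[517.0, 400.0], [531.0, 394.0], [547.0, 429.0], [533.0, 435.0]]
top>150 [532.  414.6] [38.2 14.4] 66.4 [330.5 125.1] 848 [[518.0, 400.0], [531.0, 394.0], [546.0, 429.0], [533.0, 435.0]]
top>170 [532.  414.5] [37.1 13.4] 66.6 [330.6 125.1] 757 [[519.0, 400.0], [531.0, 395.0], [545.0, 429.0], [533.0, 434.0]]
black [518.6 420.3] [36.3 12.1] 67.1 [333.9 107.2] 359 [[506.0, 406.0], [517.0, 401.0], [531.0, 435.0], [520.0, 439.0]]
black [547.3 407.6] [31.4  8. ] 66.5 [320.3 136.7] 162 [[537.0, 395.0], [545.0, 392.0], [557.0, 420.0], [550.0, 424.0]]
```

>>> step_arm:
  increments:
    - [[0.78, 0.1, 0], [0, 0, 0], 0.4]
    - [[0.78, 0.1, 0], [0, 0, 0], 0.4]
    - [[0, 0, 0.2], [0, 0, -0.957], 0.4]
    - [[0, 0, 0.2], [0, 0, -0.957], 0.4]
    - [[0, 0, 0.2], [0, 0, -0.957], 0.4]
    - [[0, 0, 0.2], [0, 0, -0.957], 0.4]
    - [[0, 0, 0.2], [0, 0, -0.957], 0.4]
    - [[0, 0, 0.2], [0, 0, -0.957], 0.4]

```text
time: 34.83
position: [0.5323, 0.4144, 0.211]
tcp_rot: [0.0, -0.292, 0.957, -0.0]
force: [0.7, 0.2, 0.1]
width: 0.0512
grasp_force: 0.0
```

>>> step_arm:
  increments:
    - [[0, 0, 0.2], [0, 0, -0.957], 0.4]
    - [[0, 0, 0.2], [0, 0, -0.957], 0.4]
    - [[0, 0, 0.2], [0, 0, -0.957], 0.4]
    - [[0, 0, 0.2], [0, 0, -0.957], 0.4]
    - [[0, 0, 0], [0, 0, -0.957], 0.4]
    - [[0, 0, 0], [0, 0, -0.957], 0.4]
    - [[0, 0, 0], [0, 0, 0], 0.4]
    - [[0, 0, 0], [0, 0, 0], 0.4]

```text
time: 35.5
position: [0.5323, 0.4149, 0.1792]
tcp_rot: [0.0, -0.548, 0.837, -0.0]
force: [0.2, -0.2, -0.8]
width: 0.0511
grasp_force: 0.0
```

>>> step_arm:
  increments:
    - [[0, 0, 0], [0, 0, 0], 0.4]
    - [[0, 0, 0], [0, 0, 0], 0.4]

```text
time: 35.67
position: [0.5321, 0.4156, 0.1791]
tcp_rot: [0.0, -0.548, 0.836, -0.0]
force: [-0.0, 0.2, -1.4]
width: 0.0513
grasp_force: 0.0
```

```bash
python3 tprof.py .136
python3 - <<'E'
from h import *
import pickle,key
c=cap('wrist','k2.png');pickle.dump(c,open('k2.pkl','wb'));key.key(c)
E
```

```text
35.72 [0.532  0.4158 0.1791] [ 2.000e-04 -5.487e-01  8.360e-01 -0.000e+00] yaw -1.98 0.0511 [-0.1  0.1  0.2]
-26 [70, 73, 73]|-24 [84, 87, 87]|-22 [84, 87, 87]|-20 [83, 87, 87]|-18 [99, 79, 69]|-16 [143, 75, 38]|-14 [146, 78, 40]|-12 [146, 78, 38]|-10 [146, 77, 38]|-8 [145, 77, 38]|-6 [146, 77, 37]|-4 [146, 77, 37]|-2 [147, 78, 37]|0 [146, 76, 36]|2 [146, 78, 37]|4 [146, 78, 39]|6 [147, 79, 39]|8 [145, 77, 37]|10 [148, 79, 39]|12 [148, 79, 40]|14 [147, 78, 39]|16 [148, 80, 40]|18 [146, 78, 39]|20 [131, 70, 34]|22 [103, 55, 26]|24 [99, 53, 26]|26 [99, 54, 27]|
-26 [79, 83, 82]|-24 [82, 85, 85]|-22 [81, 84, 84]|-20 [81, 84, 85]|-18 [82, 85, 84]|-16 [81, 84, 84]|-14 [81, 85, 84]|-12 [62, 64, 65]|-10 [31, 28, 29]|-8 [103, 55, 28]|-6 [146, 78, 38]|-4 [148, 79, 39]|-2 [146, 77, 37]|0 [146, 78, 39]|2 [169, 93, 45]|4 [201, 112, 53]|6 [170, 88, 43]|8 [46, 31, 26]|10 [23, 34, 61]|12 [38, 55, 94]|14 [77, 82, 88]|16 [85, 90, 89]|18 [82, 86, 86]|20 [81, 85, 85]|22 [83, 86, 86]|24 [82, 86, 85]|26 [84, 87, 87]|
orange [529.6 408.4] [49.8 16.7] 66.6 [318.  231.4] 2071 [[512.0, 389.0], [527.0, 382.0], [547.0, 428.0], [532.0, 435.0]]
top>110 [531.7 413.5] [38.8 15.3] 66.5 [318.1 240.7] 1523 [[517.0, 399.0], [531.0, 393.0], [546.0, 428.0], [532.0, 434.0]]
top>130 [531.7 414. ] [37.6 14.6] 66.4 [318.1 241.4] 1364 [[518.0, 400.0], [531.0, 394.0], [546.0, 428.0], [533.0, 434.0]]
top>150 [526.3 411.9] [8.9 5.8] 65.7 [327.  237.4] 96 [[522.0, 409.0], [527.0, 407.0], [531.0, 415.0], [525.0, 417.0]]
black [531.6 412.1] [39.3 41.5] 67.6 [317.8 214. ] 1109 [[505.0, 402.0], [543.0, 386.0], [558.0, 422.0], [520.0, 438.0]]
```

>>> step_arm:
  increments:
    - [[0.03, -0.01, 0.5], [0, 0, 0], 0.4]
    - [[0, 0, 0.5], [0, 0, 0], 0.4]
    - [[0, 0, 0.37], [0, 0, 0], 0.4]
    - [[0, 0, 0], [0, 0, 0], 0.4]
    - [[0, 0, 0], [0, 0, 0], 0.4]
    - [[0, 0, 0], [0, 0, 0], 1]
    - [[0, 0, 0], [0, 0, 0], 1]
    - [[0, 0, 0], [0, 0, 0], 1]

```text
time: 36.43
position: [0.5324, 0.4153, 0.1255]
tcp_rot: [0.001, -0.549, 0.835, -0.0]
force: [-2.7, 0.5, 16.3]
width: 0.0157
grasp_force: 24.5
```

>>> step_arm:
  increments:
    - [[0, 0, 0], [0, 0, 0], 1]
    - [[0, 0, 0], [0, 0, 0], 1]

```text
time: 36.6
position: [0.5324, 0.4153, 0.1256]
tcp_rot: [0.001, -0.55, 0.835, -0.0]
force: [0.8, 0.5, 5.4]
width: 0.0155
grasp_force: 59.2
```

```bash
python3 tprof.py .136 | head -2
python3 - <<'E'
from h import *
import key
key.key(cap('wrist'))
E
```

```text
36.65 [0.5324 0.4153 0.1256] [ 1.400e-03 -5.495e-01  8.355e-01 -1.000e-04] yaw -1.978 0.015 [-0.2 -0.5  5.2]
-26 [51, 53, 54]|-24 [49, 51, 52]|-22 [49, 52, 53]|-20 [51, 53, 53]|-18 [80, 57, 47]|-16 [140, 74, 35]|-14 [144, 76, 37]|-12 [144, 77, 38]|-10 [144, 76, 37]|-8 [144, 76, 37]|-6 [145, 76, 39]|-4 [144, 77, 38]|-2 [144, 75, 36]|0 [144, 75, 36]|2 [145, 77, 38]|4 [145, 75, 35]|6 [145, 77, 38]|8 [145, 78, 38]|10 [145, 77, 37]|12 [146, 77, 37]|14 [146, 77, 37]|16 [147, 78, 38]|18 [144, 76, 37]|20 [136, 71, 35]|22 [103, 56, 26]|24 [99, 53, 27]|26 [99, 52, 24]|
orange [529.  406.6] [54.1 16. ] 66.8 [318.9 278.1] 3800 [[511.0, 385.0], [526.0, 379.0], [547.0, 428.0], [532.0, 435.0]]
top>110 [531.8 413.2] [39.2 15.1] 66.7 [318.8 294. ] 2480 [[517.0, 398.0], [531.0, 392.0], [546.0, 428.0], [533.0, 434.0]]
top>130 [531.8 413.7] [37.7 14.4] 66.7 [318.7 294.9] 2200 [[518.0, 399.0], [531.0, 393.0], [546.0, 428.0], [533.0, 434.0]]
```

>>> step_arm:
  increments:
    - [[0, 0, -0.5], [0, 0, 0], 1]
    - [[0, 0, -0.8], [0, 0, 0], 1]
    - [[0, 0, -0.9], [0, 0, 0], 1]
    - [[0, 0, -0.9], [0, 0, 0], 1]
    - [[0, 0, 0], [0, 0, -0.74], 1]
    - [[0, 0, 0], [0, 0, -0.74], 1]
    - [[0, 0, 0], [0, 0, -0.74], 1]
    - [[0, 0, 0], [0, 0, -0.74], 1]

```text
time: 37.37
position: [0.5314, 0.4146, 0.2478]
tcp_rot: [-0.0, -0.668, 0.744, 0.0]
force: [0.0, 0.3, -1.5]
width: 0.0154
grasp_force: 58.7
```

>>> step_arm:
  increments:
    - [[0.5, -0.14, 0], [0, 0, 0], 1]
    - [[0.8, -0.23, 0], [0, 0, 0], 1]
    - [[0.9, -0.25, 0], [0, 0, 0], 1]
    - [[0.9, -0.25, 0], [0, 0, 0], 1]
    - [[0.9, -0.25, 0], [0, 0, 0], 1]
    - [[0.9, -0.25, 0], [0, 0, 0], 1]
    - [[0.7, -0.2, 0], [0, 0, 0], 1]
    - [[0.4, -0.13, 0], [0, 0, 0], 1]

```text
time: 38.03
position: [0.5727, 0.1652, 0.2477]
tcp_rot: [-0.001, -0.666, 0.746, -0.0]
force: [0.5, 1.4, -1.7]
width: 0.0152
grasp_force: 58.7
```

>>> step_arm:
  increments:
    - [[0, 0, 0.5], [0, 0, 0], 1]
    - [[0, 0, 0.6], [0, 0, 0], 1]
    - [[0, 0, 0.4], [0, 0, 0], 1]
    - [[0, 0, 0], [0, 0, 0], 1]
    - [[0, 0, 0], [0, 0, 0], 1]
    - [[0, 0, 0], [0, 0, 0], 1]
    - [[0, 0, 0], [0, 0, 0], 1]

```text
time: 38.62
position: [0.5735, 0.169, 0.1895]
tcp_rot: [0.001, -0.667, 0.745, -0.001]
force: [-0.1, 0.3, -2.4]
width: 0.0152
grasp_force: 58.6
```

Run:
```python
from h import *
import pickle
o=bot.get_obs();print(o['time'],o['position'].round(4),o['tcp_rot'].round(4),o['joints'].round(2),o['wrist_torque'])
L=[]
for n in('scene','side','wrist'):
    c=cap(n,n+'k.png');pickle.dump(c,open(n+'k.pkl','wb'))
    u,v=[int(t) for t in proj(c,np.array([.574,.165,.05]),n=='wrist')];print(n,u,v)
    im=cv2.imread('pics/'+n+'k.png');s=30 if n!='wrist' else 60
    L.append(cv2.resize(im[max(0,v-s):v+s,u-s:u+s],(266,266),interpolation=cv2.INTER_CUBIC))
cv2.imwrite('pics/kk.png',np.hstack(L))
```

```text
38.6167 [0.5735 0.169  0.1895] [ 0.0011 -0.6669  0.7452 -0.0008] [ 0.1   0.39  1.51 -0.    1.23 -2.93] [ 0.01751439 -0.0023674  -0.03673254]
scene 342 243
side 290 252
wrist 317 190
```

View pics/kk.png

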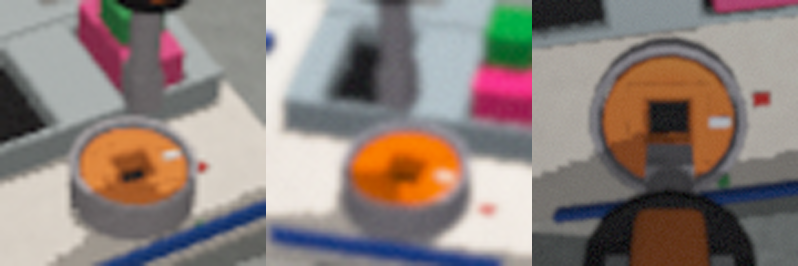

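Run:
```python
from h import *
import pickle
a,b=[pickle.load(open(n+'k.pkl','rb')) for n in('scene','side')]
print(tri([ray(a,344.7,238.9),ray(b,289.5,246.4)]),tri([ray(a,341.5,250.9),ray(b,291.4,260.8)]))
import lock
c=pickle.load(open('wristk.pkl','rb'));
try: lock.lock(c)
except Exception as e: print(e)
```

```text
[0.57314426 0.17320601 0.07261202] [0.57323298 0.16380871 0.02360462]
knob [574.2 162.3] [50.7 53.6]
recess [573.5 163.3] [12.4 14.8] 84.7 px [318.5 182.9]
red1 [532.6 163.2  15. ] [360.4 174.6] 423
red2 [551.  115.2  15. ] [336.7 127.4] 11
green [552.5 200.3  15. ] [343.4 212. ] 249
```

>>> step_arm:
  increments:
    - [[0.04, -0.02, 0.4], [0, 0, 0], 1]
    - [[0, 0, 0.5], [0, 0, 0], 1]
    - [[0, 0, 0.1], [0, 0, 0], 1]
    - [[0, 0, 0], [0, 0, 0], 1]
    - [[0, 0, 0], [0, 0, 0], 1]
    - [[0, 0, 0], [0, 0, 0], 1]
    - [[0, 0, 0.15], [0, 0, 0], 1]
    - [[0, 0, 0], [0, 0, 0], 1]

```text
time: 39.43
position: [0.5733, 0.1671, 0.1419]
tcp_rot: [0.0, -0.667, 0.745, -0.0]
force: [-0.5, -0.4, -1.9]
width: 0.0153
grasp_force: 58.6
```

>>> step_arm:
  increments:
    - [[0, 0, 0.08], [0, 0, 0], 1]
    - [[0, 0, 0.08], [0, 0, 0], 1]
    - [[0, 0, 0], [0, 0, 0], 1]
    - [[0, 0, 0], [0, 0, 0], 1]

```text
time: 39.77
position: [0.573, 0.1671, 0.1352]
tcp_rot: [-0.0, -0.667, 0.745, 0.0]
force: [0.4, -0.6, -0.6]
width: 0.0154
grasp_force: 58.6
```

>>> step_arm:
  increments:
    - [[0, 0, 0.08], [0, 0, 0], 1]
    - [[0, -0.006, 0], [0, 0, 0.9], 1]
    - [[0, -0.006, 0], [0, 0, 0.9], 1]
    - [[0, -0.006, 0], [0, 0, 0.9], 1]
    - [[0, -0.006, 0], [0, 0, 0.9], 1]
    - [[0, -0.006, 0], [0, 0, 0.9], 1]
    - [[0, 0, 0], [0, 0, 0], 1]
    - [[0, 0, 0], [0, 0, 0], 1]

```text
time: 40.43
position: [0.5742, 0.1665, 0.1322]
tcp_rot: [-0.0, -0.485, 0.875, -0.0]
force: [-0.6, -1.3, -1.5]
width: 0.0157
grasp_force: 58.7
```

```bash
python3 -c "
from h import *
o=bot.get_obs();print(o['time'],o['position'].round(4),o['tcp_rot'].round(4),o['force'].round(1),o['wrist_torque'].round(3))"
```

```text
40.4333 [0.5742 0.1665 0.1322] [-3.000e-04 -4.848e-01  8.746e-01 -1.000e-04] [-0.6 -1.3 -1.5] [-0.326  0.112 -0.003]
```

>>> step_arm:
  increments:
    - [[0, -0.006, 0], [0, 0, 0.9], 1]
    - [[0, -0.006, 0], [0, 0, 0.9], 1]
    - [[0, -0.006, 0], [0, 0, 0.9], 1]
    - [[0, -0.006, 0], [0, 0, 0.9], 1]
    - [[0, -0.006, 0], [0, 0, 0.9], 1]
    - [[0, 0, 0], [0, 0, 0.5], 1]
    - [[0, 0, 0], [0, 0, 0], 1]
    - [[0, 0, 0], [0, 0, 0], 1]

```text
time: 41.1
position: [0.5746, 0.1661, 0.1321]
tcp_rot: [-0.001, -0.254, 0.967, 0.0]
force: [-2.9, 1.0, -0.6]
width: 0.0153
grasp_force: 58.8
```

```bash
cat > st.py <<'E'
from h import *
o=bot.get_obs();q=o['tcp_rot'];print(o['time'],o['position'].round(4),'yaw',round(np.degrees(2*np.arctan2(q[2],q[1])),1),o['force'].round(1),o['wrist_torque'].round(3))
E
python3 st.py
```

```text
41.1 [0.5746 0.1661 0.1321] yaw 209.4 [-2.9  1.  -0.6] [0.025 0.559 0.036]
```

>>> step_arm:
  increments:
    - [[0, 0, 0], [0, 0, 0.5], 1]
    - [[0, 0, 0], [0, 0, 0.5], 1]
    - [[0, 0, 0], [0, 0, 0.5], 1]
    - [[0, 0, 0], [0, 0, 0], 1]

```text
time: 41.43
position: [0.5747, 0.166, 0.1321]
tcp_rot: [-0.001, -0.179, 0.984, 0.0]
force: [-2.7, -1.3, -1.2]
width: 0.0147
grasp_force: 58.8
```

```bash
python3 st.py
```

```text
41.4333 [0.5747 0.166  0.1321] yaw 200.7 [-2.7 -1.3 -1.2] [0.009 0.652 0.075]
```

>>> step_arm:
  increments:
    - [[0, 0, 0], [0, 0, 0.5], 1]
    - [[0, 0, 0], [0, 0, 0.5], 1]
    - [[0, 0, 0], [0, 0, 0], 1]

```text
time: 41.68
position: [0.5747, 0.166, 0.1321]
tcp_rot: [-0.001, -0.13, 0.991, 0.0]
force: [-3.4, 0.5, -1.4]
width: 0.0155
grasp_force: 58.8
```

```bash
python3 st.py
```

```text
41.6833 [0.5747 0.166  0.1321] yaw 195.0 [-3.4  0.5 -1.4] [-0.001  0.688  0.141]
```

>>> step_arm:
  increments:
    - [[0, 0, 0], [0, 0, 0.5], 1]
    - [[0, 0, 0], [0, 0, 0], 1]

```text
time: 41.85
position: [0.5748, 0.1659, 0.1321]
tcp_rot: [-0.001, -0.106, 0.994, 0.0]
force: [-2.3, 0.9, -1.4]
width: 0.0153
grasp_force: 58.8
```

```bash
python3 st.py
python3 - <<'E'
from h import *
import pickle
c=cap('wrist','t1.png')
h=cv2.cvtColor(c['frame'],cv2.COLOR_RGB2HSV)
u,v=[int(t) for t in proj(c,np.array([.574,.165,.03]),True)];print(u,v)
im=cv2.imread('pics/t1.png');cv2.imwrite('pics/t1c.png',cv2.resize(im[max(0,v-70):v+70,u-80:u+80],None,fx=4,fy=4,interpolation=cv2.INTER_CUBIC))
E
```

```text
41.85 [0.5748 0.1659 0.1321] yaw 192.1 [-2.3  0.9 -1.4] [0.101 0.789 0.155]
318 208
```

View pics/t1c.png

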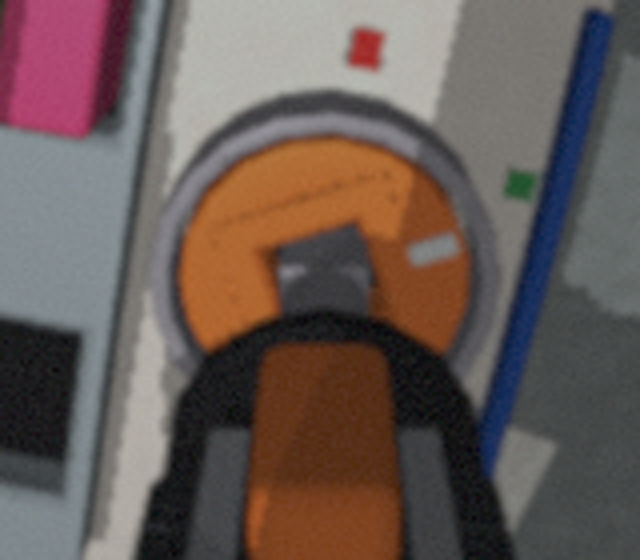

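```bash
cat > tick.py <<'E'
from h import *
c=cap('wrist');im=cv2.resize(c['frame'],None,fx=4,fy=4,interpolation=cv2.INTER_CUBIC);h=cv2.cvtColor(im,cv2.COLOR_RGB2HSV)
def ang(p): return round(np.degrees(np.arctan2(p[1]-.1648,-(p[0]-.5743))),1)
for nm,m,z in (('tick',cv2.inRange(h,(0,0,75),(179,75,255)),.03),('green',cv2.inRange(h,(50,80,30),(85,255,255)),.015),('red',cv2.inRange(h,(0,150,60),(3,255,255))|cv2.inRange(h,(174,150,60),(179,255,255)),.015)):
    n,l,s,ce=cv2.connectedComponentsWithStats(m)
    for i in range(1,n):
        p=onz(c,(ce[i][0]-1.5)/4,(ce[i][1]-1.5)/4,z,True);d=np.hypot(p[0]-.5743,p[1]-.1648)
        if s[i,4]>60 and ((nm=='tick' and .012<d<.028 and s[i,4]<1500) or (nm!='tick' and .03<d<.05)): print(nm,p.round(4),'deg',ang(p),s[i,4])
E
python3 tick.py
```

```text
tick [0.5629 0.184  0.03  ] deg 59.2 1032
green [0.5508 0.2003 0.015 ] deg 56.5 529
red [0.5308 0.1644 0.015 ] deg -0.6 680
```

>>> step_arm:
  increments:
    - [[0, 0, 0], [0, 0, 0.5], 1]
    - [[0, 0, 0], [0, 0, 0.5], 1]
    - [[0, 0, 0], [0, 0, 0], 1]

```text
time: 42.2
position: [0.5747, 0.1659, 0.1322]
tcp_rot: [-0.001, -0.056, 0.998, -0.0]
force: [-3.1, 1.4, -0.8]
width: 0.0155
grasp_force: 58.9
```

```bash
python3 st.py; python3 tick.py
```

```text
42.2 [0.5747 0.1659 0.1322] yaw 186.4 [-3.1  1.4 -0.8] [-0.002  0.915  0.584]
tick [0.563  0.1842 0.03  ] deg 59.7 1064
green [0.5507 0.2005 0.015 ] deg 56.5 537
red [0.5309 0.1646 0.015 ] deg -0.3 655
```

>>> step_arm:
  increments:
    - [[0, 0, 0], [0, 0, -0.75], 1]
    - [[0, 0, 0], [0, 0, -0.75], 1]
    - [[0, 0, 0], [0, 0, -0.3], 1]
    - [[0, 0, -0.2], [0, 0, 0], 1]
    - [[0, 0, -0.3], [0, 0, 0], 1]
    - [[0, 0, -0.6], [0, 0, 0], 1]
    - [[0, 0, -0.9], [0, 0, 0], 1]
    - [[0, 0, -0.9], [0, 0, 0], 1]

```text
time: 42.92
position: [0.5759, 0.1658, 0.2499]
tcp_rot: [0.001, -0.144, 0.99, -0.0]
force: [0.5, -0.1, -1.4]
width: 0.0152
grasp_force: 58.7
```

>>> step_arm:
  increments:
    - [[0, 0, 0], [0, 0, 0], 1]
    - [[0, 0, 0], [0, 0, 0], 1]
    - [[0, 0, 0], [0, 0, 0], 1]

```text
time: 43.17
position: [0.5758, 0.1658, 0.249]
tcp_rot: [0.001, -0.144, 0.99, -0.0]
force: [0.7, -0.2, -2.5]
width: 0.015
grasp_force: 58.8
```

```bash
python3 st.py; python3 tick.py; python3 tprof.py $(python3 -c "
from plant import bot;print(bot.get_obs()['position'][2]+.0104)") t2.png
```

```text
43.1667 [0.5758 0.1658 0.249 ] yaw 196.6 [ 0.7 -0.2 -2.5] [0.005 0.029 0.031]
tick [0.5627 0.184  0.03  ] deg 58.8 549
green [0.5511 0.2009 0.015 ] deg 57.3 179
red [0.531  0.1645 0.015 ] deg -0.4 201
43.27 [0.5748 0.1657 0.2471] [-9.000e-04 -1.443e-01  9.895e-01  0.000e+00] yaw -2.852 0.0155 [-1.   0.  -2.6]
-26 [19, 37, 71]|-24 [19, 36, 70]|-22 [19, 35, 69]|-20 [21, 37, 70]|-18 [94, 54, 46]|-16 [128, 67, 32]|-14 [128, 68, 32]|-12 [129, 68, 32]|-10 [129, 68, 32]|-8 [129, 68, 32]|-6 [130, 68, 34]|-4 [129, 67, 31]|-2 [129, 68, 33]|0 [130, 70, 34]|2 [130, 68, 32]|4 [131, 70, 35]|6 [130, 69, 34]|8 [131, 69, 34]|10 [131, 69, 33]|12 [131, 69, 33]|14 [130, 69, 33]|16 [132, 70, 34]|18 [126, 67, 34]|20 [111, 59, 29]|22 [90, 48, 25]|24 [89, 48, 24]|26 [89, 47, 23]|
-26 [168, 168, 162]|-24 [75, 75, 74]|-22 [22, 25, 26]|-20 [26, 27, 30]|-18 [25, 27, 29]|-16 [22, 23, 26]|-14 [21, 22, 23]|-12 [20, 22, 24]|-10 [24, 25, 28]|-8 [88, 48, 28]|-6 [128, 68, 34]|-4 [129, 68, 32]|-2 [130, 69, 33]|0 [131, 70, 35]|2 [131, 70, 36]|4 [129, 68, 33]|6 [117, 62, 28]|8 [24, 25, 28]|10 [19, 19, 21]|12 [21, 21, 23]|14 [23, 24, 26]|16 [25, 27, 30]|18 [27, 27, 30]|20 [21, 22, 23]|22 [21, 21, 23]|24 [87, 92, 91]|26 [103, 108, 107]|
```

View pics/t2.png

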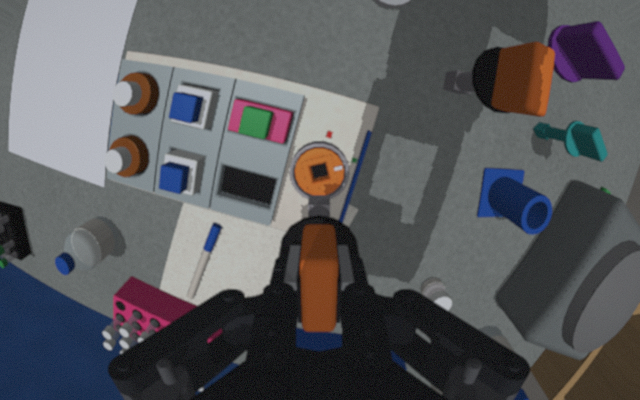

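The tick (340,168) now points at the green mark. Before the return leg I'll check the cup mouth centre by ray.

>>> step_arm:
  increments:
    - [[-0.1, 0.5, 0], [0, 0, 0], 1]
    - [[-0.1, 0.85, 0], [0, 0, 0], 1]
    - [[-0.1, 0.85, 0], [0, 0, 0], 1]
    - [[-0.1, 0.85, 0], [0, 0, 0], 1]
    - [[-0.1, 0.85, 0], [0, 0, 0], 1]
    - [[-0.1, 0.85, 0], [0, 0, 0], 1]
    - [[-0.1, 0.85, 0], [0, 0, 0], 1]
    - [[-0.08, 0.68, 0], [0, 0, 0], 1]

```text
time: 43.93
position: [0.5321, 0.4178, 0.2463]
tcp_rot: [-0.001, -0.145, 0.989, -0.0]
force: [1.2, -1.1, -2.0]
width: 0.0155
grasp_force: 58.8
```

>>> step_arm:
  increments:
    - [[0, 0, 0], [0, 0, 0], 1]
    - [[0, 0, 0], [0, 0, 0], 1]
    - [[0, 0, 0], [0, 0, 0], 1]
    - [[0, 0, 0], [0, 0, 0], 1]

```text
time: 44.27
position: [0.5336, 0.4144, 0.2474]
tcp_rot: [-0.001, -0.144, 0.99, -0.001]
force: [0.1, -0.3, -1.8]
width: 0.0153
grasp_force: 59.0
```

```bash
python3 st.py
python3 - <<'E'
from h import *
import pickle
print('t2 mouth guess needs view; now from current pictures')
for n in('wrist','side','scene'):
    c=cap(n,n+'r.png');f=n=='wrist';im=c['frame'];h=cv2.cvtColor(im,cv2.COLOR_RGB2HSV)
    m=cv2.inRange(h,(105,140,25),(122,255,255));u,v=[int(t) for t in proj(c,np.array([.532,.415,.07]),f)]
    k=np.zeros_like(m);S=80 if f else 45;k[max(0,v-S):v+S,max(0,u-S):u+S]=m[max(0,v-S):v+S,max(0,u-S):u+S]
    q,l,s,ce=cv2.connectedComponentsWithStats(k);i=1+np.argmax(s[1:,4]);print(n,s[i],(u,v))
    b=(l==i).astype(np.uint8)
    if n!='wrist':  # rim: widest extent near top of cup
        ys=np.where(b.any(1))[0]
        for r in range(ys[0],ys[0]+36,4):
            xs=np.where(b[r])[0];print(r,xs.min(),xs.max(),len(xs))
    else:
        ct=max(cv2.findContours(b,0,cv2.CHAIN_APPROX_NONE)[0],key=len)[:,0]
        P=np.array([onz(c,a,bb,.09,True)[:2] for a,bb in ct])*1e3;print(P.min(0),P.max(0))
E
```

```text
44.2667 [0.5336 0.4144 0.2474] yaw 196.5 [ 0.1 -0.3 -1.8] [-0.018 -0.043 -0.012]
t2 mouth guess needs view; now from current pictures
wrist [ 293  139   58   71 3377] (320, 182)
[482.06773201 379.02383471] [553.03871081 441.60551212]
side [ 258  323   39   59 1812] (274, 339)
323 275 276 2
327 265 284 20
331 263 287 25
335 261 288 28
339 262 287 26
343 262 288 27
347 263 289 27
351 260 295 36
355 260 295 36
scene [ 397  300   49   60 1665] (426, 315)
300 423 430 8
304 417 438 22
308 416 441 26
312 415 442 28
316 414 441 28
320 413 440 28
324 409 438 30
328 405 437 33
332 401 439 39
```

Run:
```python
from h import *
a=cap('scene');b=cap('side')
print(tri([ray(a,428.5,309),ray(b,274.7,331.8)]).round(4),onz(a,428.5,309,.09).round(4),onz(b,274.7,331.8,.09).round(4))
```

```text
[0.5313 0.4141 0.0891] [0.5326 0.4159 0.09  ] [0.531  0.4132 0.09  ]
```

>>> step_arm:
  increments:
    - [[0.02, 0.03, 0.5], [0, 0, 0], 1]
    - [[0, 0, 0.5], [0, 0, 0], 1]
    - [[0, 0, 0], [0, 0, 0], 1]
    - [[0, 0, 0], [0, 0, 0], 1]
    - [[0, 0, 0], [0, 0, 0], 1]
    - [[0, 0, 0.3], [0, 0, 0], 1]
    - [[0, 0, 0.3], [0, 0, 0], 1]
    - [[0, 0, 0], [0, 0, 0], 1]

```text
time: 45.18
position: [0.5311, 0.4157, 0.1814]
tcp_rot: [-0.002, -0.144, 0.99, -0.001]
force: [-0.9, -1.2, -2.1]
width: 0.0152
grasp_force: 59.0
```

>>> step_arm:
  increments:
    - [[0, 0, 0.4], [0, 0, 0], 1]
    - [[0, 0, 0.4], [0, 0, 0], 1]
    - [[0, 0, 0.3], [0, 0, 0], 1]
    - [[0, 0, 0.15], [0, 0, 0], 1]
    - [[0, 0, 0], [0, 0, 0], 1]
    - [[0, 0, 0], [0, 0, 0], 1]
    - [[0, 0, 0], [0, 0, 0], 1]

```text
time: 45.77
position: [0.5329, 0.4168, 0.1353]
tcp_rot: [0.001, -0.144, 0.99, 0.0]
force: [-0.2, 0.2, -0.9]
width: 0.0157
grasp_force: 59.0
```

>>> step_arm:
  increments:
    - [[0, -0.04, 0.1], [0, 0, 0], 1]
    - [[0, 0, 0.1], [0, 0, 0], 1]
    - [[0, 0, 0.03], [0, 0, 0], 1]
    - [[0, 0, 0], [0, 0, 0], 1]
    - [[0, 0, 0], [0, 0, 0], 1]

```text
time: 46.18
position: [0.533, 0.4149, 0.1256]
tcp_rot: [0.0, -0.144, 0.99, 0.0]
force: [-0.6, -1.7, 2.1]
width: 0.0155
grasp_force: 59.2
```

Contact on the rim at the original height. I'll open, lift straight up and retreat.

>>> step_arm:
  increments:
    - [[0, 0, 0], [0, 0, 0], 0.8]
    - [[0, 0, 0], [0, 0, 0], 0.5]
    - [[0, 0, 0], [0, 0, 0], 0.4]
    - [[0, 0, 0], [0, 0, 0], 0.4]
    - [[0, 0, -0.3], [0, 0, 0], 0.4]
    - [[0, 0, -0.8], [0, 0, 0], 0.4]
    - [[0, 0, -0.9], [0, 0, 0], 0.4]
    - [[0, 0, -0.9], [0, 0, 0], 0.4]

```text
time: 46.85
position: [0.5323, 0.4148, 0.2427]
tcp_rot: [-0.001, -0.144, 0.99, -0.0]
force: [1.1, 0.7, -0.4]
width: 0.0511
grasp_force: 0.0
```

>>> step_arm:
  increments:
    - [[-0.9, 0, 0], [0, 0, 0], 0.2]
    - [[-0.9, 0, 0], [0, 0, 0], 0]
    - [[0, 0, 0], [0, 0, 0], 0]
    - [[0, 0, 0], [0, 0, 0], 0]
    - [[0, 0, 0], [0, 0, 0], 0]
    - [[0, 0, 0], [0, 0, 0], 0]

```text
time: 47.35
position: [0.6008, 0.4354, 0.2416]
tcp_rot: [-0.0, -0.144, 0.99, -0.0]
force: [0.0, 0.8, 0.2]
width: 0.0856
grasp_force: 0.0
```

```bash
python3 st.py
python3 - <<'E'
from h import *
import key,packs
c=cap('wrist');key.key(c)
a=cap('scene');h=cv2.cvtColor(a['frame'],cv2.COLOR_RGB2HSV)
# anything pack-coloured left on white sheet?
m=cv2.inRange(h,(105,150,60),(125,255,255))|cv2.inRange(h,(60,100,40),(85,255,255))|cv2.inRange(h,(5,150,60),(18,255,255))
print('sheet',int((m[125:185,232:335]>0).sum()))
for nm,lo,hi in [('blue',(105,150,60),(125,255,255)),('green',(60,100,40),(85,255,255)),('amber',(5,150,60),(18,255,255))]:
    k=np.zeros(m.shape,np.uint8);x=cv2.inRange(h,lo,hi);k[165:250,262:365]=x[165:250,262:365]
    n,l,s,ce=cv2.connectedComponentsWithStats(k)
    print(nm,[(ce[i].round(0).tolist(),int(s[i,4]),onz(a,*ce[i],.06).round(3)[:2].tolist()) for i in range(1,n) if s[i,4]>40])
E
python3 tick.py
```

```text
47.35 [0.6008 0.4354 0.2416] yaw 196.6 [0.  0.8 0.2] [-0.034  0.029  0.023]
orange [532.8 414.5] [38.6 16.6] 16.9 [318.6 114.2] 1188 [[512.0, 417.0], [517.0, 401.0], [554.0, 412.0], [549.0, 428.0]]
top>110 [532.8 414.6] [38.6 15. ] 16.9 [318.6 114.6] 1077 [[512.0, 416.0], [517.0, 402.0], [553.0, 413.0], [549.0, 427.0]]
top>130 [533.  414.8] [38.  14.5] 16.6 [318.8 115.2] 965 [[513.0, 416.0], [517.0, 402.0], [553.0, 413.0], [549.0, 427.0]]
top>150 [541.8 417.3] [19.1 13.6] 16.9 [319.5 127.6] 441 [[531.0, 421.0], [535.0, 408.0], [553.0, 414.0], [549.0, 427.0]]
top>170 [541.9 417.4] [18.  12.9] 16.9 [319.6 127.8] 378 [[531.0, 421.0], [535.0, 409.0], [552.0, 414.0], [549.0, 426.0]]
top>190 [542.1 418.1] [15.9 11. ] 23.4 [319.3 127.8] 221 [[533.0, 420.0], [537.0, 410.0], [552.0, 416.0], [547.0, 426.0]]
black [528.5 429.3] [35.4 10.3] 16.9 [335.8 111.7] 339 [[510.0, 429.0], [513.0, 419.0], [547.0, 429.0], [544.0, 439.0]]
black [537.2 399.9] [34.8 10.1] 16.9 [301.4 112.2] 347 [[519.0, 400.0], [522.0, 390.0], [555.0, 400.0], [552.0, 410.0]]
sheet 14
blue [([326.0, 197.0], 130, [0.537, 0.011]), ([298.0, 205.0], 143, [0.615, 0.011]), ([272.0, 243.0], 67, [0.72, 0.107])]
green [([341.0, 215.0], 151, [0.534, 0.088])]
amber [([312.0, 189.0], 147, [0.555, -0.032]), ([286.0, 197.0], 162, [0.629, -0.032]), ([341.0, 246.0], 144, [0.585, 0.181])]
tick [0.5627 0.1845 0.03  ] deg 59.6 405
red [0.5315 0.1696 0.015 ] deg 6.4 105
```

```bash
python3 -c "
from plant import bot
print(bot.job_done())"
```

```text
the job is handed in; nothing more can be done
None
```

The job is handed in at about 47 s: all five packs read as seated in pockets of their own shape, the knob is at the locked stop (tick at about 59.6°), and the key is back in its cup; I viewed 16 pictures, two over the limit of 14.

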